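# Right the fallen pots and give each a spindle

## Robot

A 6-joint arm with a two-finger parallel gripper is mounted at the origin on the work surface. World frame = base frame: x ahead of the robot, y to its left, z up, the work surface at z = 0. Lengths are in mm, angles in rad, forces in N, time in s.
With the tool pointing down it reaches from about 350 to 975 mm from the base axis. Payload 7.1 kg.
Tool frame: the origin (TCP) lies at the very end of the fingers, on their centre line; the grasp point (between the pads) lies 19 mm behind it (ctrl.grip_depth is the distance from the TCP to the grasp point, in mm); x points along the fingers, z is the direction in which the jaws open and shut, and the axes are right-handed (so a half turn about x gives the same grasp; the last joint's range is limited). The gripper opens to 88 mm and grips with 3 to 60 N. Pads are 20 mm wide; open, the fingers measure 115 mm over their backs; the gripper's body (75 mm by 178 mm) begins 61 mm behind the grasp point.
Start: joints at [-1.369, 0.423, 1.63, -0, 1.089, -0.019], TCP at [136.901, -609.805, 190.875] pointing down, gripper open.
Joint ranges: [-3, 3], [-0.9, 2.11], [0.09, 2.58], [-1.31, 4.45], [0.11, 2.69], [-2.54, 2.54]. Speed limits (rad/s): [2.39, 2.39, 3.01, 3.14, 3.14, 3.14].

## Interface

Orientations are given as a rotation vector (axis times angle).
In Python, from workcell import ctrl gives the robot as it stands. The module is installed in compiled form; this text tells all that it offers.
- The arm moves only by the tool send_rows, never from a script. Its argument "rows" is a list of rows, each a list of 4 numbers: the shift along the tool's x, y, z in mm, then the turn about the tool's x in rad. In form: [[x, y, z, turn], ...]. A call has 1 to 10 rows; each row shifts and turns the pose as measured when the row begins, along the tool's axes as they then stand; what a row does not reach is not made up. A row lasts 1/12 s, in which the tool goes at most 41.7 mm and 7.16 degrees, less where a joint would pass 70% of its speed; a pose out of reach is approached as far as the arm can. A call with a gripper value outside its range is refused whole. "fingers" is the opening, from 0 (shut) to 1 (fully open), set as the call begins (left out, the last holds). The fingers move at their own pace and stop on an object; the grip force is fixed at half the most. Time passes only in rows, so rows that do not move let the fingers close. It gives the time, the measured TCP pose, the force and the opening at its end, in the units of the state.
- ctrl.get_obs(): the state, without advancing time (a new reading comes with each control period).
- ctrl.get_image(name): name is "side" or "top"; returns a dict with "img" (384x512x3 uint8, red, green, blue), "depth" (384x512 float32, mm along the optical axis (not along the pixel's ray), 0 where there is no reading), "mtx" (3x3 intrinsics, pixels), "world_from_camera" (4x4, takes a point from camera to world coordinates). Camera axes: x right, y down, z forward; pixel columns grow to the right and rows downward; lengths in mm; the calibration is good to about 2 mm. A picture is of the moment at which its call begins.
- ctrl.close_job(): hands the job in, once; it reports no verdict.
The state is a dict: "t": time; "qpos": joint angles; "qvel": joint speeds; "joint_torque": joint torques, N m; "ee_pos": TCP position; "orientation": TCP orientation; "ft_force": force on the tool from outside, world axes, zero at the start; "moment": the same for the moment, N m; "width": finger opening in mm.
Only numpy, scipy, OpenCV 4.12 (cv2) and the standard library are available. Lean on these libraries where they do the work, as an engineer would, in place of code of your own. Each camera call takes 0.05 s, during which the arm holds its last target.

## Task

Two or three square porcelain pots have toppled over on the bench. Stand every one of them upright, mouth up, on the wooden rack board, and stand exactly one of the wooden spindles from the green jar in each pot; a spindle that is not needed stays in the jar. Leave the thimbles and the other small things on the bench where they are.

Things in the scene. Friction and masses are not known exactly. Their poses are not given: they have to be found in the camera images.
- pot1: square white porcelain pot on a broad solid foot, 270 g, 74 mm tall: the foot is 66 x 66 mm and 14 mm thick, above it the body is a 44 x 44 mm square tube, 60 mm tall, walls 5 mm, open at the top, its floor being the top of the foot. It starts lying on the edge of its foot and its rim, the mouth pointing 10 degrees below level. Origin on its axis, 37 mm above its underside; z axis from the foot towards the mouth, x and y square to its sides. May be absent.
- pot1_floor (a point): centre of the pot's inner floor, 14 mm above its underside
- pot1_base (a point): centre of the pot's underside; axes as the pot's
- pot2: square white porcelain pot on a broad solid foot, 270 g, 74 mm tall: the foot is 66 x 66 mm and 14 mm thick, above it the body is a 44 x 44 mm square tube, 60 mm tall, walls 5 mm, open at the top, its floor being the top of the foot. It starts lying on the edge of its foot and its rim, the mouth pointing 10 degrees below level. Origin on its axis, 37 mm above its underside; z axis from the foot towards the mouth, x and y square to its sides. May be absent.
- pot2_floor (a point): centre of the pot's inner floor, 14 mm above its underside
- pot2_base (a point): centre of the pot's underside; axes as the pot's
- pot3: square white porcelain pot on a broad solid foot, 270 g, 74 mm tall: the foot is 66 x 66 mm and 14 mm thick, above it the body is a 44 x 44 mm square tube, 60 mm tall, walls 5 mm, open at the top, its floor being the top of the foot. It starts lying on the edge of its foot and its rim, the mouth pointing 10 degrees below level. Origin on its axis, 37 mm above its underside; z axis from the foot towards the mouth, x and y square to its sides. May be absent.
- pot3_floor (a point): centre of the pot's inner floor, 14 mm above its underside
- pot3_base (a point): centre of the pot's underside; axes as the pot's
- spindle1: turned dark wooden spindle: straight round shaft 12 mm in diameter with a 17 mm ball at the top end, 160 mm long in all, 20 g. Origin at the centre of its flat foot, z along the shaft towards the ball. It starts standing loosely in the jar, foot on the jar's inner floor.
- spindle2: turned dark wooden spindle: straight round shaft 12 mm in diameter with a 17 mm ball at the top end, 160 mm long in all, 20 g. Origin at the centre of its flat foot, z along the shaft towards the ball. It starts standing loosely in the jar, foot on the jar's inner floor.
- spindle3: turned dark wooden spindle: straight round shaft 12 mm in diameter with a 17 mm ball at the top end, 160 mm long in all, 20 g. Origin at the centre of its flat foot, z along the shaft towards the ball. It starts standing loosely in the jar, foot on the jar's inner floor.
- jar: green glass jar, fixed to the bench: 112 mm across, 102 mm high; its square wooden top (90 mm) has three 17 mm holes, 32 mm from the centre, at 0, 120 and 240 degrees from the jar's x axis, each with a spindle in it. The spindles stand on the inner floor, 6 mm above the bench, so that about 64 mm of each stands above the top. Origin at the centre of the underside.
- jar_top (a point): centre of the upper face of the jar's wooden top, 102 mm above the bench
- rack: wooden thimble rack section, a flat board fixed to the bench: 190 mm (x) by 320 mm (y), 10 mm thick, with a row of six bare pegs (10 mm across, 16 mm high) 15 mm from its edge on the +x side; the rest is free. Origin at the centre of the underside.
- rack_top (a point): centre of the board's upper face, axes as the rack's
- thimble1: white porcelain thimble, 23 mm across, 26 mm high, standing mouth down; bystander. Origin at the centre of its underside.
- thimble2: white porcelain thimble, 23 mm across, 26 mm high, standing mouth down; bystander. Origin at the centre of its underside.
- cuphook: brass cup hook standing on its 18 mm round plate, 36 mm high; bystander
- spool: spool of grey thread, 34 mm across, 40 mm high; bystander
- polish: small jar of polish, 56 mm across, 75 mm high; bystander
Mind the look-alikes: they are no part of the job. Leave any orange or yellow look-alike of the pot1 alone.

How it is judged (in metres and radians):
At the end, for the whole second after the job is handed in: Every pot present stands upright (0.08 rad), at rest, its underside on the rack board (6 mm), its centre over the board and not over the peg row; each holds exactly one spindle, foot within 25 mm of the centre of the inner floor (it may lean); other spindles are in the jar (angle between each of pot1, pot2, pot3's own z axis and vertical below 0.08 rad and z of pot1_base in the frame of rack_top between -0.006 and 0.006 m and x of pot1_base in the frame of rack_top between -0.095 and 0.085 m and y of pot1_base in the frame of rack_top between -0.16 and 0.16 m and linear speed of each of pot1, pot2, pot3 below 0.03 m/s and distance between any of spindle1, spindle2, spindle3 and pot1_floor below 0.025 m and not (distance between each of spindle2, spindle1 and pot1_floor below 0.025 m) and not (distance between each of spindle3, spindle1 and pot1_floor below 0.025 m) and not (distance between each of spindle3, spindle2 and pot1_floor below 0.025 m) and z of pot2_base in the frame of rack_top between -0.006 and 0.006 m and x of pot2_base in the frame of rack_top between -0.095 and 0.085 m and y of pot2_base in the frame of rack_top between -0.16 and 0.16 m and distance between any of spindle1, spindle2, spindle3 and pot2_floor below 0.025 m and not (distance between each of spindle2, spindle1 and pot2_floor below 0.025 m) and not (distance between each of spindle3, spindle1 and pot2_floor below 0.025 m) and not (distance between each of spindle3, spindle2 and pot2_floor below 0.025 m) and z of pot3_base in the frame of rack_top between -0.006 and 0.006 m and x of pot3_base in the frame of rack_top between -0.095 and 0.085 m and y of pot3_base in the frame of rack_top between -0.16 and 0.16 m and distance between any of spindle1, spindle2, spindle3 and pot3_floor below 0.025 m and not (distance between each of spindle2, spindle1 and pot3_floor below 0.025 m) and not (distance between each of spindle3, spindle1 and pot3_floor below 0.025 m) and not (distance between each of spindle3, spindle2 and pot3_floor below 0.025 m) and (distance between spindle1 and pot1_floor below 0.025 m or distance between spindle1 and pot2_floor below 0.025 m or distance between spindle1 and pot3_floor below 0.025 m or (horizontal distance between spindle1 and jar_top below 0.045 m and z of spindle1 in the frame of jar_top below -0.07 m)) and linear speed of each of spindle1, spindle2, spindle3 below 0.05 m/s and (distance between spindle2 and pot1_floor below 0.025 m or distance between spindle2 and pot2_floor below 0.025 m or distance between spindle2 and pot3_floor below 0.025 m or (horizontal distance between spindle2 and jar_top below 0.045 m and z of spindle2 in the frame of jar_top below -0.07 m)) and (distance between spindle3 and pot1_floor below 0.025 m or distance between spindle3 and pot2_floor below 0.025 m or distance between spindle3 and pot3_floor below 0.025 m or (horizontal distance between spindle3 and jar_top below 0.045 m and z of spindle3 in the frame of jar_top below -0.07 m))); the robot touches nothing.
It fails at once if a bystander (thimble, cup hook, spool, polish jar) is moved by more than 40 mm (distance of any of thimble1, thimble2, cuphook, spool, polish from where it was at the start of the episode above 0.04 m).
It fails at once if a pot falls off the bench (height (world z) of any of pot1, pot2, pot3 below -0.05 m).
It fails at once if a spindle falls off the bench (height (world z) of any of spindle1, spindle2, spindle3 below -0.05 m).
Of pot1, pot2, pot3 only 2 to 3 are there at a start; the rules pass over those that are not, and their reading is None.
At some moment in a run one of pot1, pot2, pot3 may be knocked a few centimetres aside while the robot is not near it.
It also fails if it takes over 210 s, if anything falls off the work surface, if the arm or the gripper's body presses on something with over 40 N, if the wrist force passes 120 N, or if a joint passes its speed limit or range.

## Working session

There is one attempt and no reset: what is moved stays moved. The work goes in short steps, Python scripts to look and compute and a tool call to move; the robot and the scene stay as the last step left them, time stands still between calls to the robot, and variables do not carry over. Pictures are saved under pics/ and viewed, and the job is handed in when it is done.

Besides the shell and the picture viewer there is one more tool, called after "Call:" by a JSON object that holds its "method" and its "body", one argument or row to a line. send_rows: Moves the arm, as the interface text tells. Its arguments: {"type":"object","properties":{"rows":{"type":"array"},"fingers":{"type":"number"}},"required":["rows"]}

```bash
mkdir -p pics; python3 - <<'E'
from workcell import ctrl
import cv2,numpy as np
o=ctrl.get_obs();print(o)
for n in("top","side"):
    d=ctrl.get_image(n);cv2.imwrite(f"pics/{n}0.png",d["img"][:,:,::-1]);print(n,d["mtx"].tolist(),d["world_from_camera"].round(3).tolist())
    np.savez(f"{n}0.npz",**d)
E
```

```text
{'t': 0.0, 'qpos': array([-1.36896819e+00,  4.23802603e-01,  1.63062125e+00,  3.06430776e-05,
        1.08860023e+00, -1.89760571e-02]), 'qvel': array([-0.00104366,  0.00050536, -0.00099283, -0.00019841,  0.00113817,
        0.00118006]), 'joint_torque': array([ 1.07773561e-03, -5.44612062e+01, -2.73666322e+01,  6.45389222e-02,
        2.27971247e-02, -1.16113370e-04]), 'ee_pos': array([ 136.82042908, -609.26629549,  190.15260826]), 'orientation': array([ 1.04597381,  1.30669196, -1.04440761]), 'ft_force': array([-1.16670504, -0.22380198,  0.71484704]), 'moment': array([ 0.00071128, -0.00383894, -0.03804281]), 'width': 87.73154224494799}
top [[436.5139749544171, 0.0, 254.14817410123004], [0.0, 436.5139749544171, 191.34817811492604], [0.0, 0.0, 1.0]] [[-0.022, -0.999, 0.047, 487.09], [-1.0, 0.021, -0.005, -9.322], [0.004, -0.048, -0.999, 1249.902], [0.0, 0.0, 0.0, 1.0]]
side [[445.27213768726193, 0.0, 253.058392878222], [0.0, 445.27213768726193, 185.0227363927969], [0.0, 0.0, 1.0]] [[0.978, -0.109, 0.179, 335.766], [-0.208, -0.576, 0.791, -909.075], [0.017, -0.811, -0.585, 762.796], [0.0, 0.0, 0.0, 1.0]]
```

View pics/top0.png

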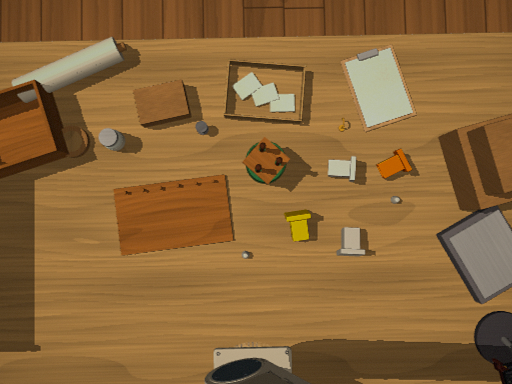

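View pics/side0.png

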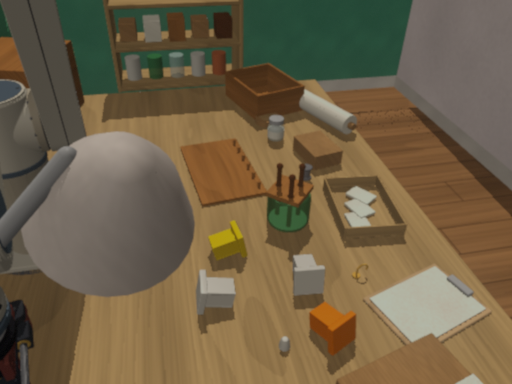

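The top view shows two white pots, at about (342,168) and (352,240). The ones I have to leave alone are the orange look-alike (395,165), the yellow look-alike (299,227), the thimbles (247,255) and (397,200), and the white sheets in the tray. Next I'll take a close crop and measure.

```bash
cat > h.py <<'E'
import numpy as np,cv2
from workcell import ctrl
def pts(d):
    h,w=d["depth"].shape;v,u=np.mgrid[:h,:w];K=d["mtx"];z=d["depth"]
    c=np.stack([(u-K[0,2])/K[0,0]*z,(v-K[1,2])/K[1,1]*z,z,np.ones_like(z)],-1)
    return c@np.asarray(d["world_from_camera"]).T[:,:3]
def white(d,smax=45,vmin=110):
    h=cv2.cvtColor(d["img"],cv2.COLOR_RGB2HSV);return (h[...,1]<smax)&(h[...,2]>vmin)
def save(d,n,box=None,s=1):
    im=d["img"][:,:,::-1]
    if box: im=im[box[1]:box[3],box[0]:box[2]]
    cv2.imwrite(f"pics/{n}.png",cv2.resize(im,None,fx=s,fy=s,interpolation=cv2.INTER_CUBIC))
E
python3 - <<'E'
from h import *
d=dict(np.load("top0.npz"));save(d,"crop1",(240,120,420,270),4)
P=pts(d);m=white(d).astype(np.uint8)
m[P[...,2]<12]=0
n,l,s,c=cv2.connectedComponentsWithStats(m)
for i in range(1,n):
    if s[i,4]<40: continue
    p=P[l==i];x,y=c[i]
    if not(200<x<430 and 110<y<280):continue
    top=p[p[:,2]>12]
    print(c[i].round(),s[i,4],"mean",p.mean(0).round(1),"zmax",np.percentile(p[:,2],[5,50,98]).round(1))
    f=p[p[:,2]>50][:,:2];b=p[(p[:,2]>30)&(p[:,2]<52)][:,:2]
    for q,nm in((f,"foot"),(b,"body")):
        if len(q)>5: r=cv2.minAreaRect(q.astype(np.float32));print(nm,len(q),np.round(r[0],1),np.round(r[1],1),round(r[2],1))
    # height profile
E
```

```text
[343. 168.] 434 mean [ 603.5 -259.4   58.1] zmax [42.4 50.3 69. ]
foot 225 [ 562.6 -149.6] [ 63.5 312.1] 16.8
body 258 [ 605.1 -252.4] [57.5 42.3] 84.2
```

View pics/crop1.png

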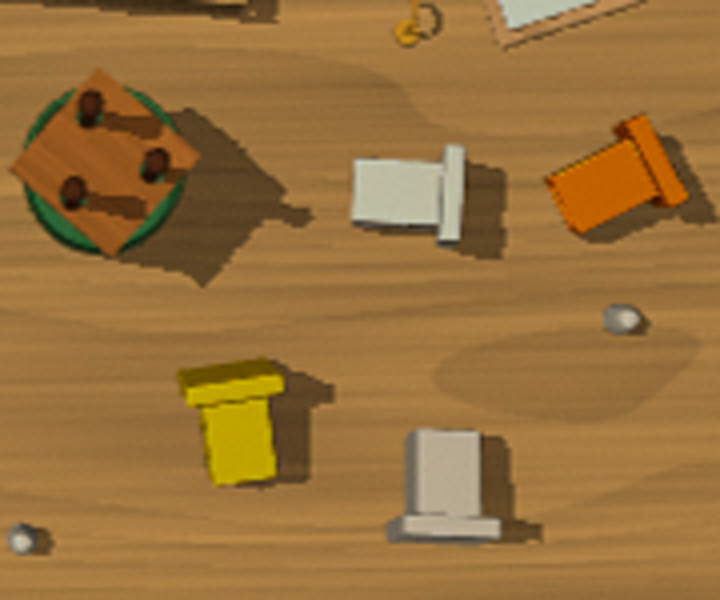

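The crop shows two white pots. Pot A is at (343,168) with its foot to the right of the picture. Pot B is at (352,240) with its foot towards the robot. The mask missed pot B, so I'll refine it.

```bash
cat >> h.py <<'E'
def pot(d,cx,cy,r=28,show=True):
    """lying pot near pixel: foot centre/body centre & axis from depth-filtered points"""
    P=pts(d);h=cv2.cvtColor(d["img"],cv2.COLOR_RGB2HSV)
    win=np.zeros(h.shape[:2],bool);win[max(0,cy-r):cy+r,max(0,cx-r):cx+r]=1
    m=win&(h[...,1]<75)&(h[...,2]>90)&(P[...,2]>15)&(P[...,2]<90)
    n,l,s,c=cv2.connectedComponentsWithStats(m.astype(np.uint8));i=1+np.argmax(s[1:,4]);m=l==i
    p=P[m]
    return p
E
python3 - <<'E'
from h import *
d=dict(np.load("top0.npz"))
h=cv2.cvtColor(d["img"],cv2.COLOR_RGB2HSV)
print(h[168,340],h[240,352],h[250,352],h[255,247])
for c in((343,168),(352,240)):
    p=pot(d,*c)
    print(len(p))
    for nm,q in(("foot",p[(p[:,2]>57)&(p[:,2]<75)]),("body",p[(p[:,2]>38)&(p[:,2]<56)])):
        r=cv2.minAreaRect(q[:,:2].astype(np.float32));print(nm,len(q),"med",np.median(q,0).round(1),"rect",np.round(r[0],1),np.round(r[1],1),round(r[2],1))
    print(np.percentile(p[:,2],[2,25,50,75,98]).round(1))
# rack, jar, spindles
P=pts(d)
jar=P[130:190,240:295].reshape(-1,3)
for nm,c in(("b1",(263,147)),("b2",(279,161)),("b3",(258,168))):
    q=P[c[1]-4:c[1]+5,c[0]-4:c[0]+5].reshape(-1,3);q=q[q[:,2]>130];print(nm,len(q),q.mean(0).round(1) if len(q) else 0, q.max(0).round(1) if len(q) else 0)
r=P[185:250,120:230].reshape(-1,3);print("rackz",np.percentile(r[:,2],[5,50,95]))
m=(h[...,0]<14)&(h[...,1]>120)
save({"img":np.repeat((m*255).astype(np.uint8)[...,None],3,2)},"rackmask",(100,160,300,270),4)
K=d["mtx"];T=d["world_from_camera"]
def ray(u,v,z):
    r=T[:3,:3]@np.array([(u-K[0,2])/K[0,0],(v-K[1,2])/K[1,1],1]);return T[:3,3]+r*(z-T[2,3])/r[2]
for u,v in((115,190),(224,175),(234,240),(121,254)):print("rack corner",ray(u,v,10).round(1))
for u,v in((263,147),(279,161),(258,168)):print("ball",ray(u,v,158).round(1))
for u,v in((247,255),(397,200)):print("th",ray(u,v,13).round(1))
E
```

```text
[ 29  36 189] [ 19  55 182] [ 20  56 182] [ 20  53 163]
464
foot 119 med [ 601.4 -285.3   65.3] rect [ 603.6 -275.2] [34.4 64. ] 86.0
body 344 med [ 604.6 -252.1   48.6] rect [ 605.1 -252. ] [58.7 43.7] 84.8
[40.6 46.8 50.3 60.5 68.7]
528
foot 128 med [ 376.1 -279.1   65.6] rect [ 376.6 -278.5] [64.4 14.9] 85.7
body 346 med [ 410.3 -278.6   48.5] rect [ 401.9 -274.6] [52.9 75.6] 83.9
[21.3 45.4 49.7 56.3 68.9]
b1 35 [652.8 -38.4 160.5] [659.7 -32.3 168.8]
b2 38 [616.3 -79.5 162.1] [623.9 -71.6 167.9]
b3 37 [599.7 -27.2 161.9] [607.5 -21.  168.5]
rackz [ 2.8947693   9.45968255 13.78214364]
rack corner [558.2 379.1  10. ]
rack corner [594.4  68.9  10. ]
rack corner [409.4  44.   10. ]
rack corner [377.1 363.4  10. ]
ball [650.2 -39.8 158. ]
ball [613.9 -79.2 158. ]
ball [597.4 -26.1 158. ]
th [366.8   8.1  13. ]
th [ 512.6 -420.7   13. ]
```

View pics/rackmask.png

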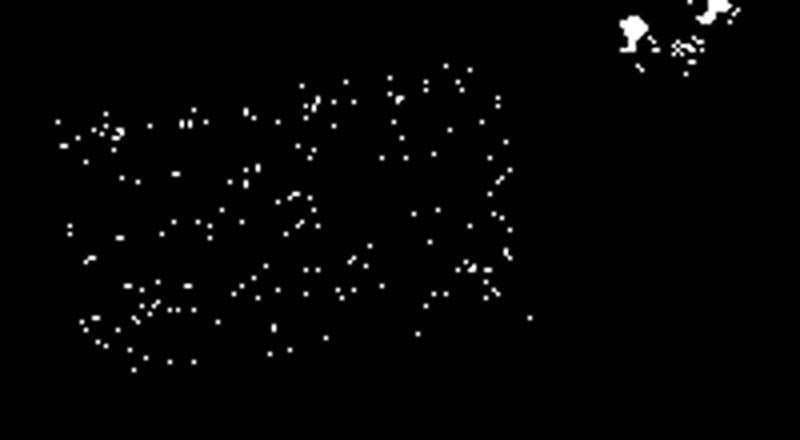

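```bash
cat >> h.py <<'E'
from scipy.spatial.transform import Rotation as Ro
def state():
    o=ctrl.get_obs();R=Ro.from_rotvec(o["orientation"]).as_matrix();return o,R
def go(t,jaw=None):
    """t: TCP target; jaw: world (x,y) dir wanted for tool z. prints turn, then shift along the current axes and along axes after turn"""
    o,R=state();d=np.array(t)-o["ee_pos"];turn=0
    if jaw is not None:
        j=np.array([jaw[0],jaw[1],0.])/np.hypot(*jaw)
        a=np.arctan2(-(R[:,1]@j),R[:,2]@j)   # turn about x: z'=cos z - sin y
        if a>np.pi/2:a-=np.pi
        if a<-np.pi/2:a+=np.pi
        turn=a
    R2=R@Ro.from_rotvec([turn,0,0]).as_matrix()
    print("t",round(o["t"],2),"tcp",o["ee_pos"].round(1),"w",round(o["width"],1),"F",o["ft_force"].round(1),"q6",o["qpos"][5].round(2),"| turn",round(turn,3),"shift now",(R.T@d).round(1),"after turn",(R2.T@d).round(1))
E
python3 - <<'E'
from h import *
o,R=state();print(R.round(3))
d=dict(np.load("top0.npz"))
# fit body-top face axis by plane-restricted points
for c in((343,168),(352,240)):
    p=pot(d,*c);P=p[(p[:,2]>38)&(p[:,2]<56)]
    for k in range(2):
        A=np.c_[P[:,:2],np.ones(len(P))];s,*_=np.linalg.lstsq(A,P[:,2],rcond=None);r=P[:,2]-A@s;P=P[abs(r)<6]
    g=s[:2]/np.hypot(*s[:2]);r=cv2.minAreaRect(P[:,:2].astype(np.float32))
    print("downhill dir (to mouth)",-g.round(3),"slope",np.hypot(*s[:2]).round(3),"rect",np.round(r[0],1),np.round(r[1],1),round(r[2],1),len(P))
go((606,-238.5,120),(0.996,-.09))
E
```

```text
[[-0.     0.976  0.219]
 [ 0.001  0.219 -0.976]
 [-1.     0.    -0.001]]
downhill dir (to mouth) [0.176 0.984] slope 0.178 rect [ 605.1 -252. ] [58.7 43.7] 84.8 344
downhill dir (to mouth) [ 0.998 -0.058] slope 0.171 rect [ 403.8 -274.9] [52.8 71.9] 83.9 334
t 0.1 tcp [ 136.8 -609.3  190.2] w 87.9 F [ 0.  -0.8  0. ] q6 -0.02 | turn -1.26 shift now [  70.6  539.  -259. ] after turn [ 70.6 411.4 434. ]
```

```bash
python3 - <<'E'
from h import *
d=dict(np.load("top0.npz"));K=d["mtx"];T=d["world_from_camera"]
def ray(u,v,z):
    r=T[:3,:3]@np.array([(u-K[0,2])/K[0,0],(v-K[1,2])/K[1,1],1]);return (T[:3,3]+r*(z-T[2,3])/r[2]).round(1)
print("B upper rim ends",ray(240+418/4,120+429/4,43.3),ray(240+480/4,120+431/4,43.3))
print("B foot top ends",ray(240+404/4,120+515/4,62.6),ray(240+499/4,120+520/4,62.6))
print("A upper rim ends",ray(240+355/4,120+158/4,43.3),ray(240+352/4,120+222/4,43.3))
go((424.5,-281,120),(.05,.998))
E
```

```text
B upper rim ends [ 439.9 -262.8   43.3] [ 437.6 -305.6   43.3]
B foot top ends [ 382.8 -247.4   62.6] [ 378.  -311.7   62.6]
A upper rim ends [ 628.5 -224.9   43.3] [ 584.  -221.5   43.3]
t 0.1 tcp [ 136.8 -609.3  190.2] w 87.9 F [ 0.  -0.8  0. ] q6 -0.02 | turn 0.271 shift now [  70.6  352.6 -257.2] after turn [  70.6  270.9 -342.2]
```

Call:
{"method": "send_rows", "body": {
  "rows": [
    [0,0,0,0.1],
    [0,0,0,0.1],
    [0,0,0,0.086],
    [0,22,-28,0],
    [0,22,-28,0],
    [0,22,-28,0],
    [0,22,-28,0],
    [0,22,-28,0],
    [0,22,-28,0],
    [0,22,-28,0]
  ],
  "fingers": 1
}}

```text
t: 0.93
ee_pos: [306.4, -421.9, 186.2]
orientation: [1.278, 1.171, -1.276]
ft_force: [0.3, 0.2, 0.1]
width: 87.8
```

```bash
python3 - <<'E'
from h import *
go((424,-283,60),(.065,.998))
E
```

```text
t 0.93 tcp [ 306.4 -421.9  186.2] w 87.8 F [0.3 0.2 0.1] q6 0.7 | turn -0.026 shift now [ 126.6  105.  -148.4] after turn [ 126.6  108.8 -145.6]
```

Call:
{"method": "send_rows", "body": {
  "rows": [
    [6,20,-27,0],
    [6,20,-27,0],
    [6,20,-27,0],
    [6,20,-27,0],
    [6,20,-27,0],
    [0,0,0,-0.02],
    [0,0,0,0]
  ]
}}

```text
t: 1.52
ee_pos: [425.4, -283.7, 154.5]
orientation: [1.259, 1.186, -1.256]
ft_force: [0.0, 0.3, -0.4]
width: 87.7
```

```bash
python3 - <<'E'
from h import *
go((424,-283,6),(.065,.998))
d=ctrl.get_image("top");save(d,"t1",(280,100,480,260),4)
E
```

```text
t 1.52 tcp [ 425.4 -283.7  154.5] w 87.7 F [ 0.   0.3 -0.4] q6 1.02 | turn 0.001 shift now [148.5  -0.8   0.3] after turn [148.5  -0.8   0.4]
```

View pics/t1.png

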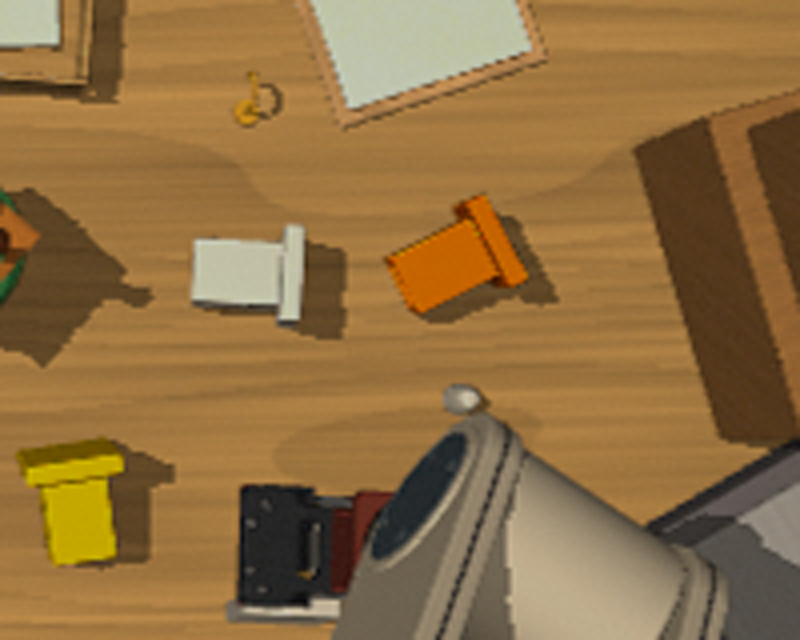

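The gripper is over pot B, at about (350,245) in the full image. Going down.

Call:
{"method": "send_rows", "body": {
  "rows": [
    [30,0,0,0],
    [30,0,0,0],
    [30,0,0,0],
    [25,0,0,0],
    [15,0,0,0],
    [10,0,0,0],
    [4,0,0,0],
    [0,0,0,0]
  ]
}}

```text
t: 2.23
ee_pos: [423.3, -292.3, 7.7]
orientation: [1.269, 1.171, -1.264]
ft_force: [0.2, 0.5, 1.2]
width: 87.8
```

```bash
python3 - <<'E'
from h import *
go((424,-283,5),(.065,.998))
o,R=state();print(R.round(3))
E
```

```text
t 2.23 tcp [ 423.3 -292.3    7.7] w 87.8 F [0.2 0.5 1.2] q6 1.02 | turn -0.013 shift now [ 2.7 -0.  -9.3] after turn [ 2.7  0.1 -9.3]
[[ 0.002  0.997 -0.078]
 [ 0.001 -0.078 -0.997]
 [-1.     0.002 -0.002]]
```

Call:
{"method": "send_rows", "body": {
  "rows": [
    [1,0,-5,-0.013],
    [1,0,-4,0],
    [0,0,0,0]
  ]
}}

```text
t: 2.48
ee_pos: [424.7, -284.5, 7.6]
orientation: [1.26, 1.173, -1.254]
ft_force: [-0.1, 0.2, 0.9]
width: 87.7
```

Call:
{"method": "send_rows", "body": {
  "rows": [
    [0,0,0,0],
    [0,0,0,0],
    [0,0,0,0],
    [0,0,0,0],
    [0,0,0,0],
    [0,0,0,0]
  ],
  "fingers": 0
}}

```text
t: 2.98
ee_pos: [427.0, -285.0, 10.6]
orientation: [1.259, 1.168, -1.251]
ft_force: [-0.5, 0.1, 0.3]
width: 51.4
```

Call:
{"method": "send_rows", "body": {
  "rows": [
    [2,0,0,0],
    [2,0,0,0],
    [0,0,0,0],
    [0,0,0,0],
    [0,0,0,0]
  ],
  "fingers": 0
}}

```text
t: 3.4
ee_pos: [427.6, -285.2, 8.9]
orientation: [1.26, 1.167, -1.251]
ft_force: [0.9, -0.1, 0.4]
width: 44.0
```

Gripped at 44 mm, which matches the body width. Lifting.

Call:
{"method": "send_rows", "body": {
  "rows": [
    [0,0,0,0],
    [-8,0,0,0],
    [-10,0,0,0],
    [-12,0,0,0],
    [-15,0,0,0],
    [-15,0,0,0],
    [-15,0,0,0],
    [-12,0,0,0],
    [-5,0,0,0],
    [0,0,0,0]
  ]
}}

```text
t: 4.23
ee_pos: [424.2, -283.6, 106.7]
orientation: [1.26, 1.172, -1.253]
ft_force: [-0.0, -0.9, -3.0]
width: 43.6
```

```bash
python3 - <<'E'
from h import *
go((424,-283,110))
d=ctrl.get_image("side");save(d,"s2",(120,200,330,384),3.5);d=ctrl.get_image("top");save(d,"t2",(300,190,450,290),4)
E
```

```text
t 4.23 tcp [ 424.2 -283.6  106.7] w 43.6 F [-0.  -0.9 -3. ] q6 1.02 | turn 0 shift now [-3.3 -0.2 -0.5] after turn [-3.3 -0.2 -0.5]
```

View pics/s2.png

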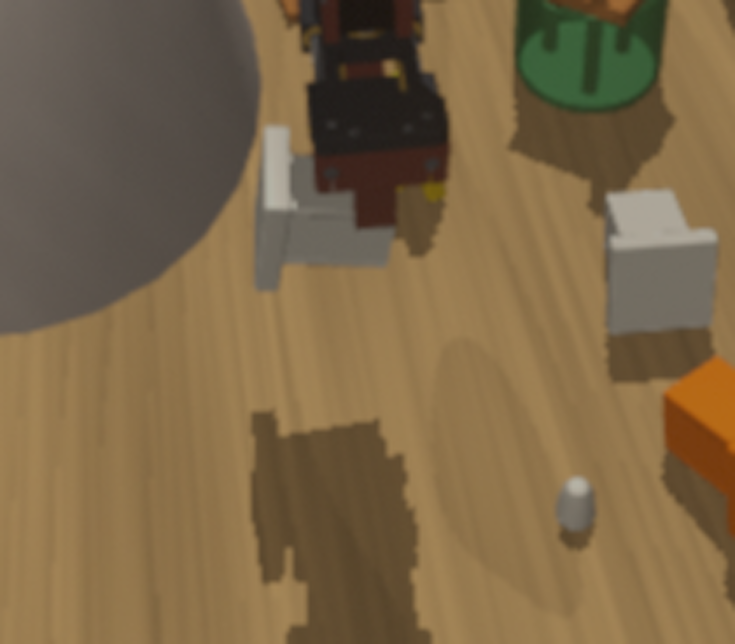

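View pics/t2.png

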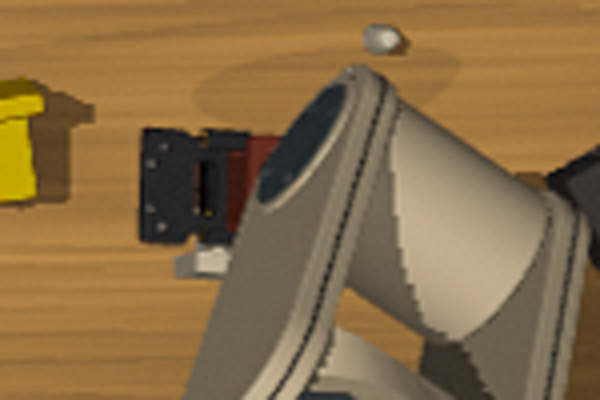

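The pot stays rigid in the grip and keeps its lying attitude, with the foot at left in the side crop. I'll lower it so the foot would only just clear the bench if it swung, then relax the finger target a little so it can pivot.

Call:
{"method": "send_rows", "body": {
  "rows": [
    [15,0,0,0],
    [15,0,0,0],
    [12,0,0,0],
    [8,0,0,0],
    [4,0,0,0],
    [0,0,0,0]
  ]
}}

```text
t: 4.83
ee_pos: [421.9, -281.8, 46.0]
orientation: [1.26, 1.179, -1.256]
ft_force: [0.1, 0.5, -2.5]
width: 43.6
```

Call:
{"method": "send_rows", "body": {
  "rows": [
    [0,0,0,0],
    [0,0,0,0],
    [0,0,0,0]
  ],
  "fingers": 0.48
}}

```text
t: 5.08
ee_pos: [421.8, -281.7, 45.8]
orientation: [1.26, 1.18, -1.256]
ft_force: [-0.8, -0.6, -3.1]
width: 43.4
```

```bash
python3 - <<'E'
from h import *
go((424,-283,50))
d=ctrl.get_image("side");save(d,"s3",(120,200,330,384),3.5)
E
```

```text
t 5.08 tcp [ 421.8 -281.7   45.8] w 43.4 F [-0.8 -0.6 -3.1] q6 1.02 | turn 0 shift now [-4.2  2.3  1.1] after turn [-4.2  2.3  1.1]
```

View pics/s3.png

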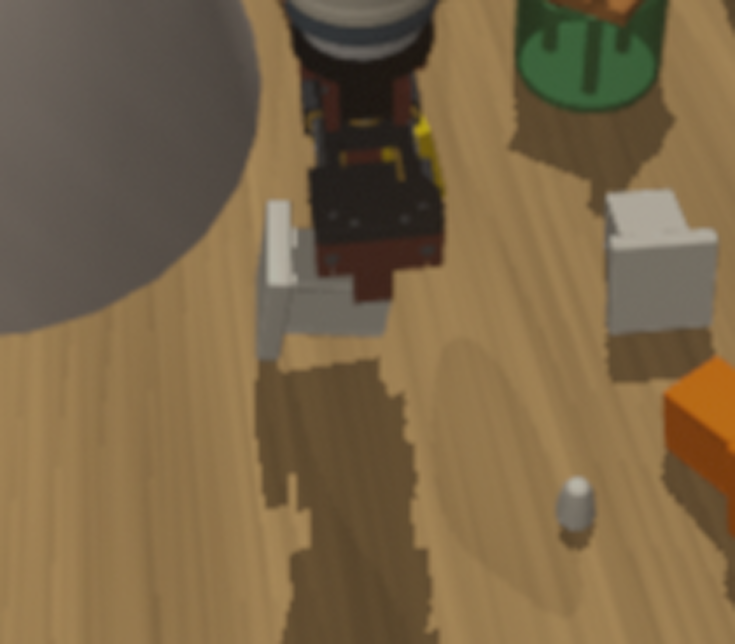

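Call:
{"method": "send_rows", "body": {
  "rows": [
    [-4,0,0,0],
    [0,0,0,0],
    [0,0,0,0]
  ],
  "fingers": 0.495
}}

```text
t: 5.38
ee_pos: [422.7, -282.4, 51.6]
orientation: [1.26, 1.177, -1.255]
ft_force: [0.4, -0.3, -2.4]
width: 44.0
```

```bash
python3 - <<'E'
from h import *
go((424,-283,50))
d=ctrl.get_image("side");save(d,"s4",(120,200,330,384),3.5)
E
```

```text
t 5.38 tcp [ 422.7 -282.4   51.6] w 44.0 F [ 0.4 -0.3 -2.4] q6 1.02 | turn 0 shift now [1.6 1.4 0.5] after turn [1.6 1.4 0.5]
```

View pics/s4.png

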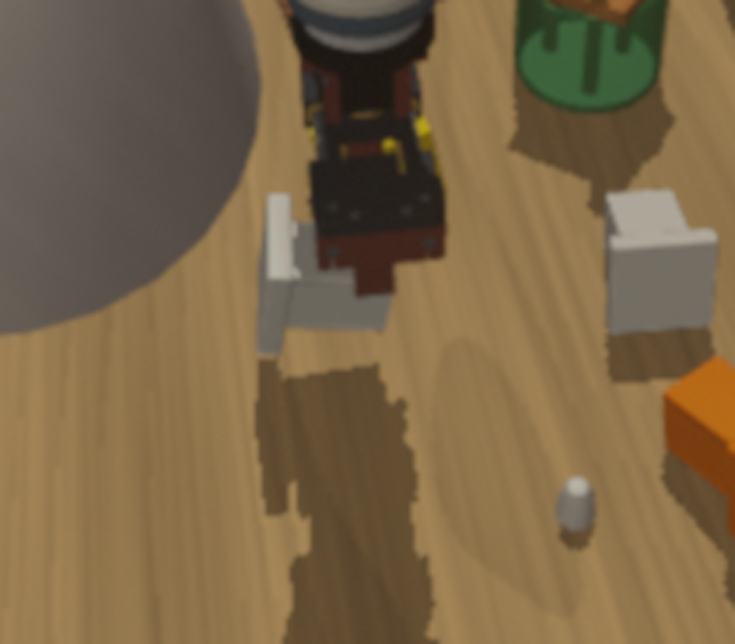

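Call:
{"method": "send_rows", "body": {
  "rows": [
    [0,0,0,0],
    [0,0,0,0]
  ],
  "fingers": 0.5
}}

```text
t: 5.6
ee_pos: [422.9, -282.6, 52.2]
orientation: [1.259, 1.176, -1.255]
ft_force: [0.1, -0.0, 0.2]
width: 44.2
```

```bash
python3 - <<'E'
from h import *
go((424,-283,50))
d=ctrl.get_image("side");save(d,"s5",(120,200,330,384),2)
E
```

```text
t 5.6 tcp [ 422.9 -282.6   52.2] w 44.2 F [ 0.1 -0.   0.2] q6 1.02 | turn 0 shift now [2.2 1.1 0.3] after turn [2.2 1.1 0.3]
```

View pics/s5.png

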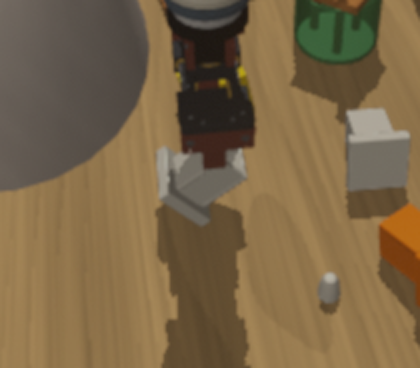

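The pot is swinging foot-down, now roughly 45° in the crop. I'll let it continue for a moment.

Call:
{"method": "send_rows", "body": {
  "rows": [
    [0,0,0,0]
  ],
  "fingers": 0.5
}}

```text
t: 5.73
ee_pos: [423.0, -282.6, 52.4]
orientation: [1.259, 1.176, -1.254]
ft_force: [-1.0, 0.8, -1.8]
width: 43.8
```

```bash
python3 - <<'E'
from h import *
go((424,-283,50))
d=ctrl.get_image("side");save(d,"s6",(120,200,330,384),2)
E
```

```text
t 5.73 tcp [ 423.  -282.6   52.4] w 43.8 F [-1.   0.8 -1.8] q6 1.02 | turn 0 shift now [2.4 1.  0.3] after turn [2.4 1.  0.3]
```

View pics/s6.png

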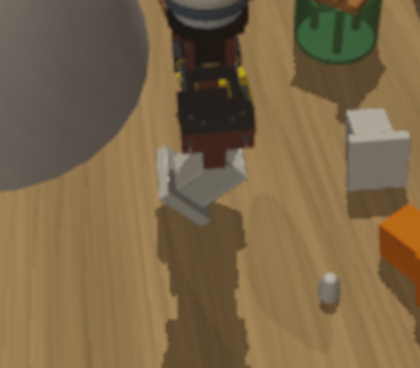

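Call:
{"method": "send_rows", "body": {
  "rows": [
    [0,0,0,0]
  ],
  "fingers": 0.503
}}

```text
t: 5.87
ee_pos: [423.1, -282.7, 52.4]
orientation: [1.259, 1.176, -1.254]
ft_force: [-0.8, 0.7, -0.1]
width: 44.1
```

```bash
python3 - <<'E'
from h import *
go((424,-283,50))
d=ctrl.get_image("side");save(d,"s7",(120,200,330,384),2)
E
```

```text
t 5.87 tcp [ 423.1 -282.7   52.4] w 44.1 F [-0.8  0.7 -0.1] q6 1.02 | turn 0 shift now [2.4 0.9 0.3] after turn [2.4 0.9 0.3]
```

View pics/s7.png

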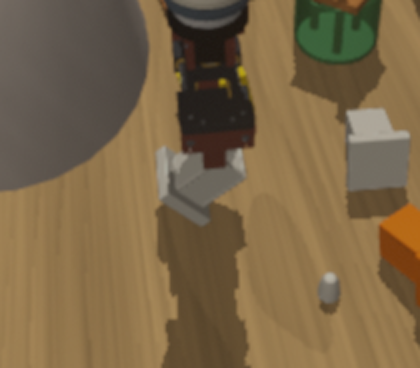

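Call:
{"method": "send_rows", "body": {
  "rows": [
    [0,0,0,0]
  ],
  "fingers": 0.503
}}

```text
t: 6.0
ee_pos: [423.3, -282.8, 52.5]
orientation: [1.259, 1.176, -1.254]
ft_force: [-0.5, -0.6, -1.0]
width: 44.3
```

```bash
python3 - <<'E'
from h import *
go((424,-283,50))
d=ctrl.get_image("side");save(d,"s8",(120,200,330,384),2)
E
```

```text
t 6.0 tcp [ 423.3 -282.8   52.5] w 44.3 F [-0.5 -0.6 -1. ] q6 1.02 | turn 0 shift now [2.5 0.7 0.1] after turn [2.5 0.7 0.1]
```

View pics/s8.png

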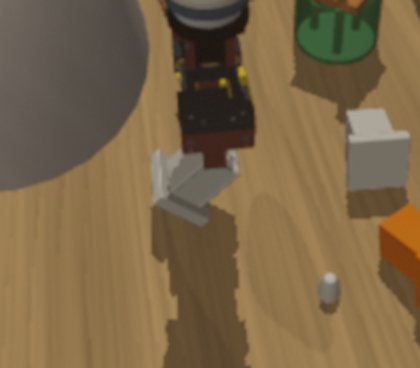

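Call:
{"method": "send_rows", "body": {
  "rows": [
    [0,0,0,0],
    [0,0,0,0]
  ],
  "fingers": 0.505
}}

```text
t: 6.22
ee_pos: [423.5, -283.0, 52.6]
orientation: [1.259, 1.175, -1.254]
ft_force: [0.0, 0.1, -0.2]
width: 43.9
```

```bash
python3 - <<'E'
from h import *
go((424,-283,50))
d=ctrl.get_image("side");save(d,"s9",(120,200,330,384),2)
E
```

```text
t 6.22 tcp [ 423.5 -283.    52.6] w 43.9 F [ 0.   0.1 -0.2] q6 1.02 | turn 0 shift now [ 2.6  0.5 -0. ] after turn [ 2.6  0.5 -0. ]
```

View pics/s9.png

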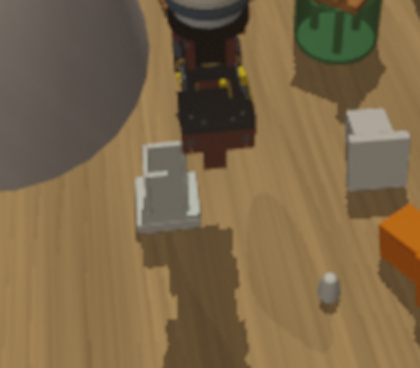

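Pot B has swung out of the grip and now looks upright on the bench, with its foot at (168,215) in the crop. I'll raise the gripper clear and look.

Call:
{"method": "send_rows", "body": {
  "rows": [
    [-10,0,0,0],
    [-25,0,0,0],
    [-35,0,0,0],
    [-35,0,0,0],
    [-20,0,0,0],
    [0,0,0,0]
  ],
  "fingers": 1
}}

```text
t: 6.77
ee_pos: [421.7, -282.1, 184.2]
orientation: [1.26, 1.18, -1.256]
ft_force: [0.1, -0.8, -0.0]
width: 80.8
```

Call:
{"method": "send_rows", "body": {
  "rows": [
    [0,30,0,0],
    [0,35,0,0],
    [0,35,0,0],
    [0,30,0,0],
    [0,20,0,0],
    [0,0,0,0]
  ]
}}

```text
t: 7.27
ee_pos: [575.7, -291.9, 186.9]
orientation: [1.261, 1.175, -1.256]
ft_force: [-0.6, 0.4, 0.0]
width: 87.9
```

```bash
python3 - <<'E'
from h import *
go((424,-283,50))
d=ctrl.get_image("side");save(d,"s10",(120,200,330,384),2);d=ctrl.get_image("top");save(d,"t10");np.savez("t10.npz",**d)
E
```

```text
t 7.27 tcp [ 575.7 -291.9  186.9] w 87.9 F [-0.6  0.4  0. ] q6 1.15 | turn 0 shift now [ 136.5 -152.4    1.6] after turn [ 136.5 -152.4    1.6]
```

View pics/s10.png

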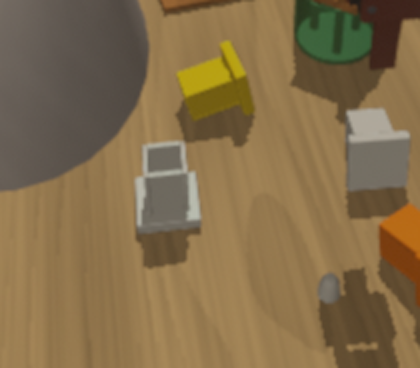

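View pics/t10.png

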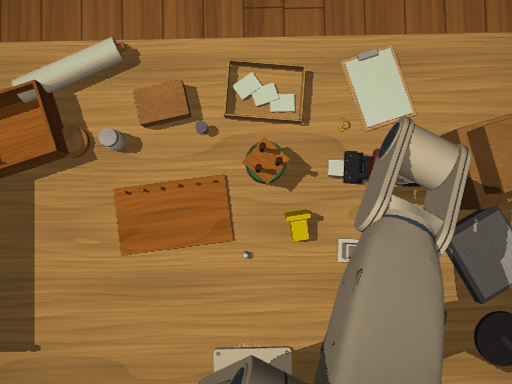

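Pot B stands upright at (349,250). Pot A next.

```bash
python3 - <<'E'
from h import *
go((606,-238,100),(.996,-.09))
E
```

```text
t 7.37 tcp [ 572.1 -291.4  186.4] w 88.0 F [-0.5  0.3 -0.6] q6 1.15 | turn -1.549 shift now [ 86.5  30.2 -55.4] after turn [86.5 56.1 29. ]
```

Call:
{"method": "send_rows", "body": {
  "rows": [
    [0,0,0,-0.12],
    [0,0,0,-0.12],
    [0,0,0,-0.12],
    [0,0,0,-0.12],
    [0,0,0,-0.12],
    [0,0,0,-0.12],
    [0,0,0,-0.12],
    [0,0,0,-0.12],
    [0,0,0,-0.12],
    [0,0,0,-0.12]
  ]
}}

```text
t: 8.2
ee_pos: [551.0, -288.8, 182.6]
orientation: [0.315, 1.567, -0.306]
ft_force: [0.7, 0.8, 0.2]
width: 87.8
```

Call:
{"method": "send_rows", "body": {
  "rows": [
    [0,0,0,-0.12],
    [0,0,0,-0.12],
    [0,0,0,-0.11],
    [0,19,10,0],
    [0,19,10,0],
    [0,18,9,0],
    [0,0,0,0]
  ]
}}

```text
t: 8.78
ee_pos: [566.2, -232.2, 181.1]
orientation: [0.032, 1.599, -0.011]
ft_force: [-0.5, -0.2, 0.7]
width: 88.0
```

```bash
python3 - <<'E'
from h import *
go((606,-238,8),(.996,-.09))
d=ctrl.get_image("top");save(d,"t11",(260,100,440,260),4)
p=pot(d,343,168);print(len(p),np.median(p,0))
E
```

```text
t 8.78 tcp [ 566.2 -232.2  181.1] w 88.0 F [-0.5 -0.2  0.7] q6 -0.38 | turn 0.062 shift now [171.8  -6.9  44.8] after turn [171.8  -4.1  45.1]
213 [ 606.67476007 -241.06161886   45.83168445]
```

View pics/t11.png

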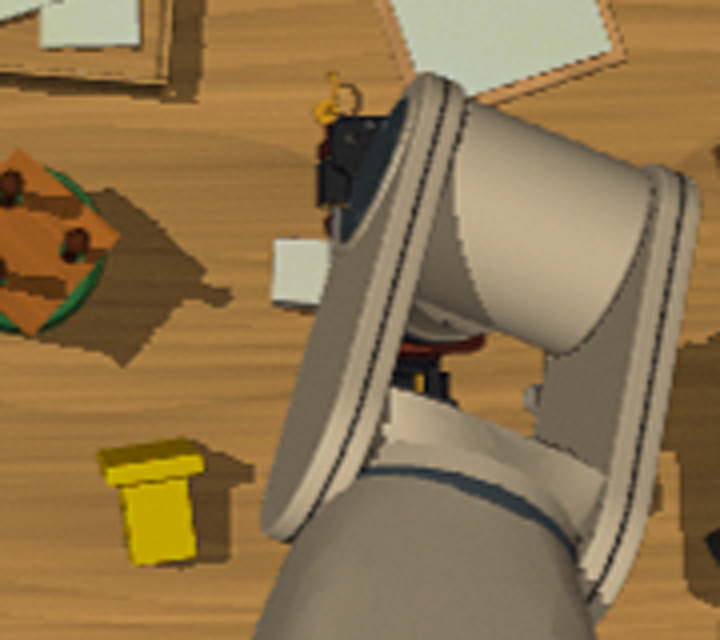

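Call:
{"method": "send_rows", "body": {
  "rows": [
    [0,-4,15,0.06],
    [15,0,15,0],
    [25,0,14,0],
    [30,0,0,0],
    [25,0,0,0],
    [10,0,0,0],
    [0,0,0,0]
  ]
}}

```text
t: 9.42
ee_pos: [599.2, -245.3, 73.6]
orientation: [0.081, 1.599, -0.067]
ft_force: [-1.0, -0.6, -0.7]
width: 87.8
```

```bash
python3 - <<'E'
from h import *
go((606,-238,8),(.996,-.09))
E
```

```text
t 9.42 tcp [ 599.2 -245.3   73.6] w 87.8 F [-1.  -0.6 -0.7] q6 -0.31 | turn -0.004 shift now [65.5  7.4  8.1] after turn [65.5  7.4  8.1]
```

Call:
{"method": "send_rows", "body": {
  "rows": [
    [0,4,4,0],
    [0,4,4,0],
    [15,0,0,0],
    [15,0,0,0],
    [15,0,0,0],
    [10,0,0,0],
    [7,0,0,0],
    [0,0,0,0]
  ]
}}

```text
t: 10.08
ee_pos: [610.7, -239.7, 14.9]
orientation: [0.078, 1.588, -0.071]
ft_force: [-0.6, -0.2, -0.2]
width: 88.2
```

```bash
python3 - <<'E'
from h import *
go((606,-238,8),(.996,-.09))
E
```

```text
t 10.08 tcp [ 610.7 -239.7   14.9] w 88.2 F [-0.6 -0.2 -0.2] q6 -0.29 | turn -0.005 shift now [ 7.   1.2 -4.7] after turn [ 7.   1.2 -4.7]
```

Call:
{"method": "send_rows", "body": {
  "rows": [
    [4,1,-2,0],
    [4,0,-2,0],
    [0,0,0,0]
  ]
}}

```text
t: 10.33
ee_pos: [607.2, -238.3, 7.2]
orientation: [0.078, 1.587, -0.071]
ft_force: [-0.9, 0.1, -0.2]
width: 87.9
```

Call:
{"method": "send_rows", "body": {
  "rows": [
    [1,0,0,0],
    [1,0,0,0],
    [1,0,0,0],
    [1,0,0,0],
    [0,0,0,0],
    [0,0,0,0],
    [0,0,0,0],
    [0,0,0,0],
    [0,0,0,0],
    [0,0,0,0]
  ],
  "fingers": 0
}}

```text
t: 11.17
ee_pos: [608.0, -238.7, 4.5]
orientation: [0.077, 1.584, -0.072]
ft_force: [-0.3, -0.2, -0.3]
width: 43.9
```

Gripped at 44 mm. I'll lift it to TCP z of about 52, then set the looser value that worked on pot B.

Call:
{"method": "send_rows", "body": {
  "rows": [
    [-6,0,0,0],
    [-12,0,0,0],
    [-14,0,0,0],
    [-8,0,0,0],
    [-3,0,0,0],
    [0,0,0,0],
    [0,0,0,0]
  ],
  "fingers": 0.3
}}

```text
t: 11.75
ee_pos: [608.6, -238.9, 52.8]
orientation: [0.078, 1.584, -0.072]
ft_force: [0.4, 0.1, -3.3]
width: 43.6
```

```bash
python3 - <<'E'
from h import *
go((608,-238,52))
d=ctrl.get_image("side");save(d,"s12",(220,200,390,384),2)
E
```

```text
t 11.75 tcp [ 608.6 -238.9   52.8] w 43.6 F [ 0.4  0.1 -3.3] q6 -0.29 | turn 0 shift now [ 0.8  0.8 -0.6] after turn [ 0.8  0.8 -0.6]
```

View pics/s12.png

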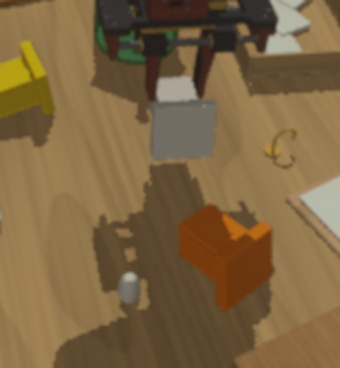

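Call:
{"method": "send_rows", "body": {
  "rows": [
    [0,0,0,0],
    [0,0,0,0],
    [0,0,0,0]
  ],
  "fingers": 0.5
}}

```text
t: 12.05
ee_pos: [607.9, -238.6, 51.8]
orientation: [0.078, 1.586, -0.072]
ft_force: [-1.4, -0.3, -1.5]
width: 44.0
```

```bash
python3 - <<'E'
from h import *
go((608,-238,52))
d=ctrl.get_image("side");save(d,"s13",(220,200,390,384),2)
E
```

```text
t 12.05 tcp [ 607.9 -238.6   51.8] w 44.0 F [-1.4 -0.3 -1.5] q6 -0.29 | turn 0 shift now [-0.2  0.6  0.1] after turn [-0.2  0.6  0.1]
```

View pics/s13.png

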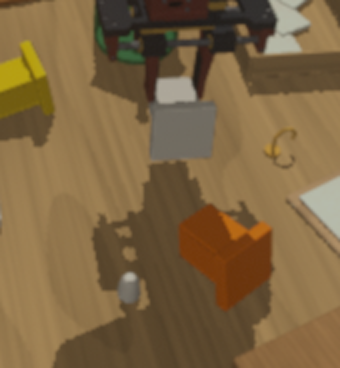

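Call:
{"method": "send_rows", "body": {
  "rows": [
    [0,0,0,0],
    [0,0,0,0]
  ],
  "fingers": 0.502
}}

```text
t: 12.27
ee_pos: [608.3, -238.9, 51.8]
orientation: [0.078, 1.585, -0.072]
ft_force: [0.1, 0.3, -0.4]
width: 44.4
```

```bash
python3 - <<'E'
from h import *
go((608,-238,52))
d=ctrl.get_image("side");save(d,"s14",(220,200,390,384),2)
E
```

```text
t 12.27 tcp [ 608.3 -238.9   51.8] w 44.4 F [ 0.1  0.3 -0.4] q6 -0.29 | turn 0 shift now [-0.2  0.8 -0.4] after turn [-0.2  0.8 -0.4]
```

View pics/s14.png

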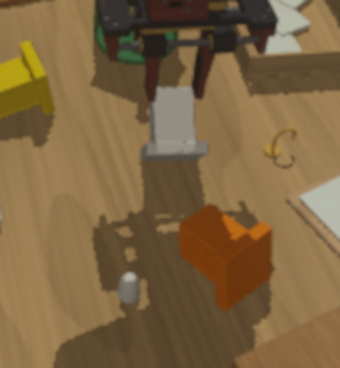

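It is pivoting the right way: the underside is no longer visible. Continuing.

Call:
{"method": "send_rows", "body": {
  "rows": [
    [0,0,0,0],
    [0,0,0,0]
  ],
  "fingers": 0.505
}}

```text
t: 12.48
ee_pos: [608.6, -239.0, 52.0]
orientation: [0.077, 1.585, -0.072]
ft_force: [-0.2, 0.6, -0.8]
width: 44.6
```

```bash
python3 - <<'E'
from h import *
go((608,-238,52))
d=ctrl.get_image("side");save(d,"s15",(220,200,390,384),2)
E
```

```text
t 12.48 tcp [ 608.6 -239.    52. ] w 44.6 F [-0.2  0.6 -0.8] q6 -0.29 | turn 0 shift now [ 0.1  1.  -0.7] after turn [ 0.1  1.  -0.7]
```

View pics/s15.png

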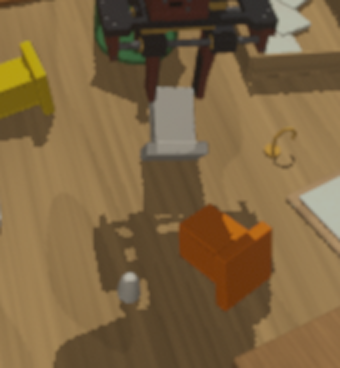

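Call:
{"method": "send_rows", "body": {
  "rows": [
    [0,0,0,0],
    [0,0,0,0],
    [0,0,0,0]
  ],
  "fingers": 0.507
}}

```text
t: 12.78
ee_pos: [608.6, -239.1, 52.3]
orientation: [0.077, 1.584, -0.072]
ft_force: [-0.2, 0.4, -0.5]
width: 44.4
```

```bash
python3 - <<'E'
from h import *
go((608,-238,52))
d=ctrl.get_image("side");save(d,"s16",(220,200,390,384),2)
E
```

```text
t 12.78 tcp [ 608.6 -239.1   52.3] w 44.4 F [-0.2  0.4 -0.5] q6 -0.29 | turn 0 shift now [ 0.3  1.  -0.7] after turn [ 0.3  1.  -0.7]
```

View pics/s16.png

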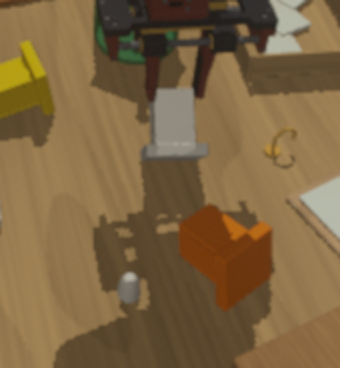

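Call:
{"method": "send_rows", "body": {
  "rows": [
    [0,0,0,0],
    [0,0,0,0],
    [0,0,0,0]
  ],
  "fingers": 0.511
}}

```text
t: 13.08
ee_pos: [608.5, -239.1, 52.2]
orientation: [0.077, 1.585, -0.072]
ft_force: [-0.1, 0.7, 0.0]
width: 45.0
```

```bash
python3 - <<'E'
from h import *
go((608,-238,52))
d=ctrl.get_image("side");save(d,"s17",(220,200,390,384),2)
E
```

```text
t 13.08 tcp [ 608.5 -239.1   52.2] w 45.0 F [-0.1  0.7  0. ] q6 -0.29 | turn 0 shift now [ 0.2  1.  -0.5] after turn [ 0.2  1.  -0.5]
```

View pics/s17.png

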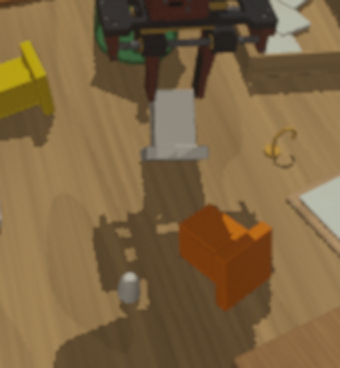

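Call:
{"method": "send_rows", "body": {
  "rows": [
    [0,0,0,0],
    [0,0,0,0],
    [0,0,0,0],
    [0,0,0,0]
  ],
  "fingers": 0.53
}}

```text
t: 13.47
ee_pos: [608.5, -239.0, 52.2]
orientation: [0.077, 1.585, -0.072]
ft_force: [-0.3, 0.3, -0.6]
width: 46.5
```

```bash
python3 - <<'E'
from h import *
go((608,-238,52))
d=ctrl.get_image("side");save(d,"s18",(220,200,390,384),2)
E
```

```text
t 13.47 tcp [ 608.5 -239.    52.2] w 46.5 F [-0.3  0.3 -0.6] q6 -0.29 | turn 0 shift now [ 0.2  0.9 -0.6] after turn [ 0.2  0.9 -0.6]
```

View pics/s18.png

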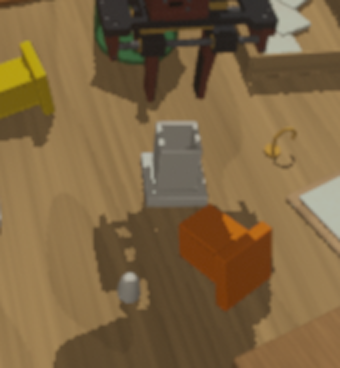

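Pot A now stands upright, at (175,170) in the crop. Raising clear.

Call:
{"method": "send_rows", "body": {
  "rows": [
    [-20,0,0,0],
    [-35,0,0,0],
    [-35,0,0,0],
    [-35,0,0,0],
    [-35,0,0,0],
    [-25,0,-10,0],
    [0,0,-25,0],
    [0,0,-30,0],
    [0,0,-30,0],
    [0,0,0,0]
  ],
  "fingers": 1
}}

```text
t: 14.35
ee_pos: [514.1, -229.9, 247.2]
orientation: [0.076, 1.586, -0.071]
ft_force: [-0.5, -0.7, -0.7]
width: 87.9
```

Call:
{"method": "send_rows", "body": {
  "rows": [
    [0,30,-10,0],
    [0,35,-10,0],
    [0,35,-10,0],
    [0,35,-10,0],
    [0,35,0,0],
    [0,35,0,0],
    [0,30,0,0],
    [0,0,0,0]
  ]
}}

```text
t: 15.02
ee_pos: [498.1, 14.9, 250.3]
orientation: [0.082, 1.578, -0.078]
ft_force: [-0.6, -0.5, 0.1]
width: 88.0
```

```bash
python3 - <<'E'
from h import *
go((608,-238,52))
d=ctrl.get_image("side");np.savez("s19.npz",**d);d=ctrl.get_image("top");save(d,"t19");np.savez("t19.npz",**d)
P=pts(d)
for c in((349,250),(340,180)):
    q=P[c[1]-30:c[1]+30,c[0]-30:c[0]+30];h=cv2.cvtColor(d["img"],cv2.COLOR_RGB2HSV)[c[1]-30:c[1]+30,c[0]-30:c[0]+30]
    s=q[(q[...,2]>64)&(q[...,2]<84)&(h[...,1]<80)]
    r=cv2.minAreaRect(s[:,:2].astype(np.float32));print(len(s),np.median(s,0),r)
E
```

```text
t 15.02 tcp [498.1  14.9 250.3] w 88.0 F [-0.6 -0.5  0.1] q6 0.1 | turn 0 shift now [ 196.6 -240.8  136.9] after turn [ 196.6 -240.8  136.9]
134 [ 373.93756172 -277.13753808   72.77754198] ((374.1527099609375, -280.294189453125), (43.683502197265625, 43.76394271850586), 87.19540405273438)
134 [ 598.87052072 -291.53269819   72.98460024] ((598.9171752929688, -292.5389099121094), (43.28848648071289, 44.22861862182617), 79.44452667236328)
```

View pics/t19.png

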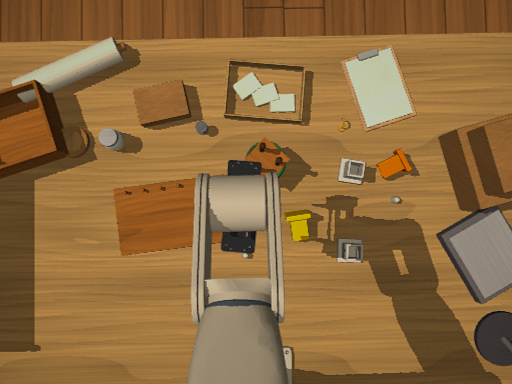

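Top view: both pots are upright, at (352,171) and (350,250). Rims measure 44x44 mm at z of about 73, which matches 74. I'll fetch pot A first.

```bash
python3 - <<'E'
from h import *
go((599,-292,180),(.983,-.184))
E
```

```text
t 15.12 tcp [497.8  11.8 250.1] w 87.8 F [-0.8 -0.2 -0.1] q6 0.1 | turn 0.082 shift now [  68.7 -291.9  132.5] after turn [  68.7 -280.   156. ]
```

Call:
{"method": "send_rows", "body": {
  "rows": [
    [0,-35,0,0.04],
    [0,-35,0,0.04],
    [0,-38,5,0],
    [0,-38,10,0],
    [0,-35,20,0],
    [5,-30,30,0],
    [5,-30,30,0],
    [5,-20,30,0],
    [0,0,0,0]
  ],
  "fingers": 1
}}

```text
t: 15.87
ee_pos: [573.1, -285.8, 234.1]
orientation: [0.148, 1.573, -0.153]
ft_force: [-1.6, 0.1, 0.4]
width: 87.7
```

```bash
python3 - <<'E'
from h import *
go((599,-292,90),(.983,-.184))
E
```

```text
t 15.87 tcp [ 573.1 -285.8  234.1] w 87.7 F [-1.6  0.1  0.4] q6 -0.28 | turn -0.006 shift now [143.9  -0.6  27.6] after turn [143.9  -0.8  27.6]
```

Call:
{"method": "send_rows", "body": {
  "rows": [
    [20,0,14,0],
    [30,0,14,0],
    [35,0,0,0],
    [30,0,0,0],
    [15,0,0,0],
    [0,0,0,0]
  ]
}}

```text
t: 16.37
ee_pos: [598.1, -304.1, 98.6]
orientation: [0.156, 1.57, -0.165]
ft_force: [0.5, 1.1, 0.1]
width: 87.8
```

```bash
python3 - <<'E'
from h import *
go((599,-292,28),(.983,-.184))
d=ctrl.get_image("side");save(d,"s20",(220,150,400,330),3)
E
```

```text
t 16.37 tcp [ 598.1 -304.1   98.6] w 87.8 F [0.5 1.1 0.1] q6 -0.28 | turn -0.019 shift now [70.5 12.5 -1.2] after turn [70.5 12.5 -1. ]
```

View pics/s20.png

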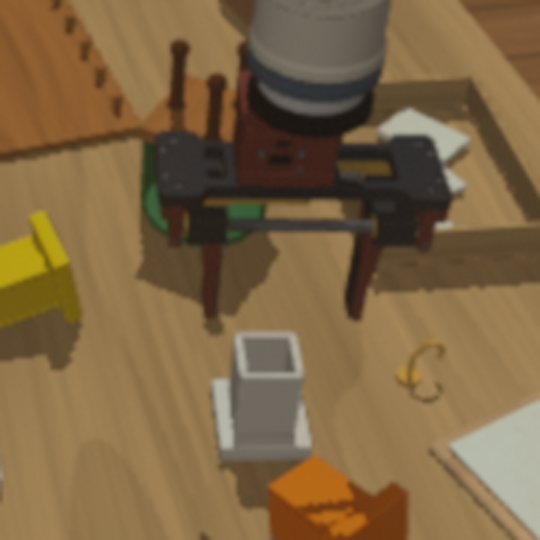

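Pot A is upright, at about (267,395) in the crop, with the open gripper above it. I'll correct 12 mm sideways and go down.

Call:
{"method": "send_rows", "body": {
  "rows": [
    [0,6,0,-0.015],
    [0,6,0,0],
    [15,1,0,0],
    [18,1,0,0],
    [18,1,0,0],
    [10,0,0,0],
    [5,0,0,0],
    [0,0,0,0]
  ]
}}

```text
t: 17.08
ee_pos: [609.0, -292.1, 45.9]
orientation: [0.137, 1.551, -0.158]
ft_force: [0.3, 0.6, 0.2]
width: 87.7
```

```bash
python3 - <<'E'
from h import *
go((599,-292,28),(.983,-.184))
E
```

```text
t 17.08 tcp [ 609.  -292.1   45.9] w 87.7 F [0.3 0.6 0.2] q6 -0.27 | turn -0.003 shift now [ 17.7  -1.6 -10.1] after turn [ 17.7  -1.6 -10.1]
```

Call:
{"method": "send_rows", "body": {
  "rows": [
    [0,-1,-5,0],
    [4,0,-5,0],
    [7,0,0,0],
    [6,0,0,0],
    [0,0,0,0]
  ]
}}

```text
t: 17.5
ee_pos: [600.4, -292.4, 31.8]
orientation: [0.135, 1.545, -0.159]
ft_force: [0.1, -0.2, -0.3]
width: 87.9
```

```bash
python3 - <<'E'
from h import *
go((599,-292,28),(.983,-.184));print(state()[1].round(3))
E
```

```text
t 17.5 tcp [ 600.4 -292.4   31.8] w 87.9 F [ 0.1 -0.2 -0.3] q6 -0.27 | turn -0.003 shift now [ 3.7  0.2 -1.6] after turn [ 3.7  0.2 -1.6]
[[ 0.019  0.187  0.982]
 [-0.017  0.982 -0.187]
 [-1.    -0.013  0.022]]
```

Call:
{"method": "send_rows", "body": {
  "rows": [
    [1,0,0,0],
    [1,0,0,0],
    [0,0,0,0],
    [0,0,0,0],
    [0,0,0,0],
    [0,0,0,0],
    [0,0,0,0],
    [0,0,0,0],
    [0,0,0,0],
    [0,0,0,0]
  ],
  "fingers": 0
}}

```text
t: 18.33
ee_pos: [600.5, -292.7, 29.3]
orientation: [0.135, 1.546, -0.159]
ft_force: [-0.2, 0.6, -0.5]
width: 43.8
```

Call:
{"method": "send_rows", "body": {
  "rows": [
    [-10,0,0,0],
    [-20,0,0,0],
    [-30,0,0,0],
    [-30,0,0,0],
    [-30,0,0,0],
    [-25,0,0,0],
    [-10,0,0,0],
    [0,0,0,0]
  ]
}}

```text
t: 19.0
ee_pos: [594.5, -288.1, 190.2]
orientation: [0.138, 1.554, -0.157]
ft_force: [0.7, -0.8, -3.6]
width: 43.8
```

```bash
python3 - <<'E'
from h import *
go((475,130,200),(.99,.11));print(state()[1][:,0].round(3))
E
```

```text
t 19.0 tcp [ 594.5 -288.1  190.2] w 43.8 F [ 0.7 -0.8 -3.6] q6 -0.27 | turn -0.299 shift now [ -16.3  388.3 -195.4] after turn [-16.3 428.6 -72.4]
[ 0.011 -0.013 -1.   ]
```

Call:
{"method": "send_rows", "body": {
  "rows": [
    [-5,0,-30,0],
    [-5,10,-35,0],
    [-5,20,-30,0],
    [-3,30,-20,0],
    [0,35,-10,0],
    [0,35,-10,0],
    [0,35,-10,0],
    [0,35,-10,0],
    [0,35,-10,0],
    [0,0,0,0]
  ]
}}

```text
t: 19.83
ee_pos: [462.4, -16.9, 191.6]
orientation: [0.146, 1.568, -0.161]
ft_force: [-0.5, -1.2, -2.6]
width: 43.9
```

```bash
python3 - <<'E'
from h import *
go((475,130,200),(.99,.11));print(state()[1][:,0].round(3))
E
```

```text
t 19.83 tcp [462.4 -16.9 191.6] w 43.9 F [-0.5 -1.2 -2.6] q6 0.15 | turn -0.306 shift now [ -9.9 146.5 -16.2] after turn [ -9.9 144.6  28.7]
[-0.004 -0.01  -1.   ]
```

Call:
{"method": "send_rows", "body": {
  "rows": [
    [0,30,0,-0.1],
    [0,35,0,-0.1],
    [0,35,5,-0.1],
    [0,30,5,0],
    [5,15,5,0],
    [10,0,0,0],
    [20,0,0,0],
    [0,0,0,0]
  ]
}}

```text
t: 20.5
ee_pos: [474.5, 135.0, 144.6]
orientation: [-0.108, 1.584, 0.089]
ft_force: [-0.7, -1.4, -3.0]
width: 43.7
```

```bash
python3 - <<'E'
from h import *
go((475,130,41),(.99,.11));print(state()[1][:,0].round(3))
d=ctrl.get_image("side");save(d,"s21",(100,60,400,300),2.5)
E
```

```text
t 20.5 tcp [474.5 135.  144.6] w 43.7 F [-0.7 -1.4 -3. ] q6 0.14 | turn 0.015 shift now [103.6  -3.9   1.6] after turn [103.6  -3.9   1.6]
[-0.015 -0.013 -1.   ]
```

View pics/s21.png

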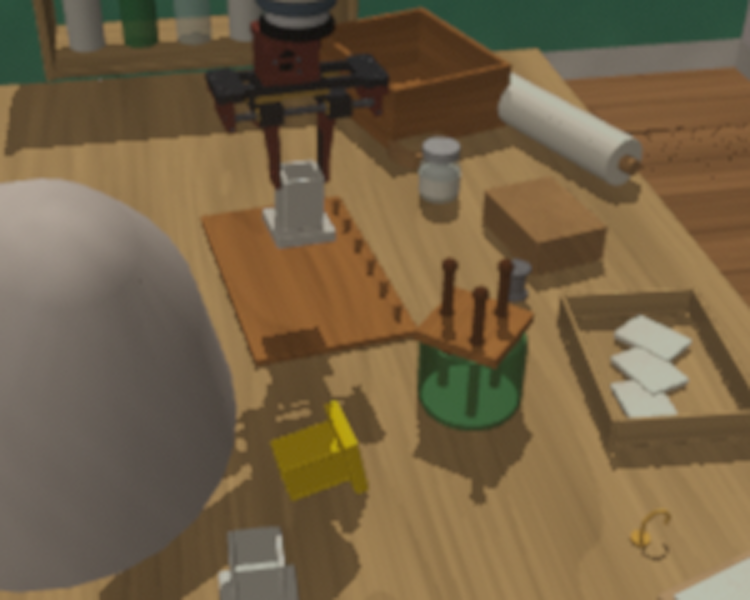

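Pot A is held upright over the board. It touches at TCP z of about 39.

Call:
{"method": "send_rows", "body": {
  "rows": [
    [20,0,0,0],
    [25,0,0,0],
    [20,0,0,0],
    [12,0,0,0],
    [8,0,0,0],
    [4,0,0,0],
    [2,0,0,0],
    [0,0,0,0]
  ]
}}

```text
t: 21.22
ee_pos: [476.5, 127.6, 54.2]
orientation: [-0.102, 1.581, 0.083]
ft_force: [-0.3, -0.3, -1.9]
width: 43.9
```

```bash
python3 - <<'E'
from h import *
go((475,130,39),(.99,.11));print(state()[1][:,0].round(3))
E
```

```text
t 21.22 tcp [476.5 127.6  54.2] w 43.9 F [-0.3 -0.3 -1.9] q6 0.14 | turn 0.007 shift now [15.2  2.7 -1. ] after turn [15.2  2.7 -1.1]
[-0.011 -0.013 -1.   ]
```

Call:
{"method": "send_rows", "body": {
  "rows": [
    [6,0,0,0],
    [5,0,0,0],
    [4,0,0,0],
    [2,0,0,0],
    [1,0,0,0],
    [0,0,0,0]
  ]
}}

```text
t: 21.72
ee_pos: [477.9, 127.8, 39.5]
orientation: [-0.101, 1.577, 0.083]
ft_force: [-0.2, -0.3, -3.3]
width: 43.9
```

Call:
{"method": "send_rows", "body": {
  "rows": [
    [2,0,0,0],
    [1,0,0,0],
    [1,0,0,0]
  ]
}}

```text
t: 21.97
ee_pos: [477.4, 128.0, 38.5]
orientation: [-0.102, 1.578, 0.083]
ft_force: [-5.3, -1.1, 15.1]
width: 43.6
```

Contact (15 N up). Opening the fingers and going up.

Call:
{"method": "send_rows", "body": {
  "rows": [
    [0,0,0,0],
    [0,0,0,0],
    [0,0,0,0],
    [0,0,0,0],
    [-15,0,0,0],
    [-30,0,0,0],
    [-35,0,0,0],
    [-35,0,0,0],
    [-35,0,0,0],
    [-30,0,0,0]
  ],
  "fingers": 1
}}

```text
t: 22.8
ee_pos: [475.0, 129.5, 218.2]
orientation: [-0.104, 1.592, 0.082]
ft_force: [0.9, 0.5, 0.1]
width: 87.7
```

```bash
python3 - <<'E'
from h import *
go((374,-280,200),(-.05,.9987));go((374,-280,200),(.9987,.05))
d=ctrl.get_image("side");save(d,"s22")
E
```

```text
t 22.8 tcp [475.  129.5 218.2] w 87.7 F [0.9 0.5 0.1] q6 0.14 | turn -1.503 shift now [  26.8 -394.4 -148.1] after turn [  26.8  120.9 -403.6]
t 22.8 tcp [475.  129.5 218.2] w 87.7 F [0.9 0.5 0.1] q6 0.14 | turn 0.069 shift now [  26.8 -394.4 -148.1] after turn [  26.8 -403.7 -120.7]
```

View pics/s22.png

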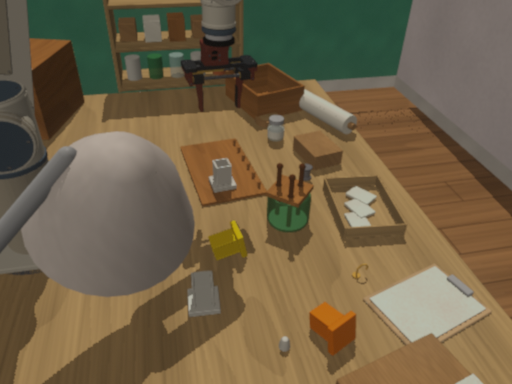

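Pot A stands on the board at (222,178). Pot B is at (203,295). Fetching pot B.

Call:
{"method": "send_rows", "body": {
  "rows": [
    [0,-35,0,0.08],
    [0,-35,0,0.085],
    [0,-38,-10,0],
    [0,-38,-10,0],
    [0,-38,-10,0],
    [0,-38,-10,0],
    [0,-38,-10,0],
    [0,-38,-10,0],
    [0,-38,-10,0],
    [0,-30,-10,0]
  ]
}}

```text
t: 23.68
ee_pos: [392.7, -239.5, 231.5]
orientation: [0.023, 1.566, -0.041]
ft_force: [0.6, 0.5, 0.2]
width: 87.7
```

```bash
python3 - <<'E'
from h import *
go((374,-280,90),(.9988,-.049));print(state()[1][:,0].round(3))
E
```

```text
t 23.68 tcp [ 392.7 -239.5  231.5] w 87.7 F [0.6 0.5 0.2] q6 -0.52 | turn 0.008 shift now [141.9 -39.6 -17.7] after turn [141.9 -39.7 -17.4]
[ 0.004 -0.012 -1.   ]
```

Call:
{"method": "send_rows", "body": {
  "rows": [
    [0,-15,-8,0],
    [0,-15,-8,0],
    [10,-8,0,0],
    [25,0,0,0],
    [30,0,0,0],
    [30,0,0,0],
    [20,0,0,0],
    [5,0,0,0],
    [0,0,0,0]
  ]
}}

```text
t: 24.43
ee_pos: [374.8, -287.0, 103.6]
orientation: [0.029, 1.562, -0.052]
ft_force: [-0.5, -0.1, 0.5]
width: 87.7
```

```bash
python3 - <<'E'
from h import *
go((374,-280,30),(.9988,-.049))
d=ctrl.get_image("side");save(d,"s23",(120,180,300,340),3)
d=ctrl.get_image("top");P=pts(d);save(d,"t23",(300,200,400,290),5)
E
```

```text
t 24.43 tcp [ 374.8 -287.   103.6] w 87.7 F [-0.5 -0.1  0.5] q6 -0.62 | turn -0.003 shift now [73.5  8.1 -1.8] after turn [73.5  8.1 -1.7]
```

View pics/s23.png

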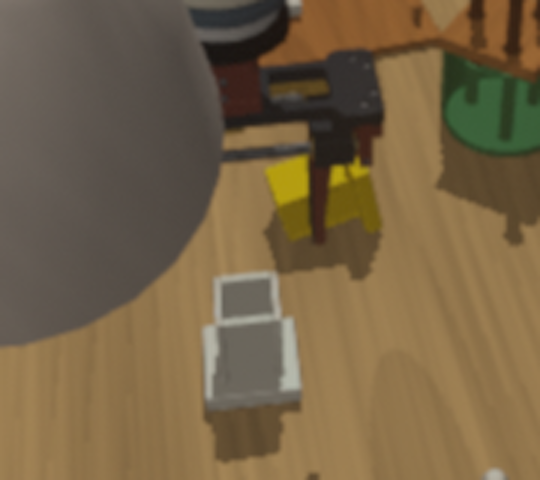

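View pics/t23.png

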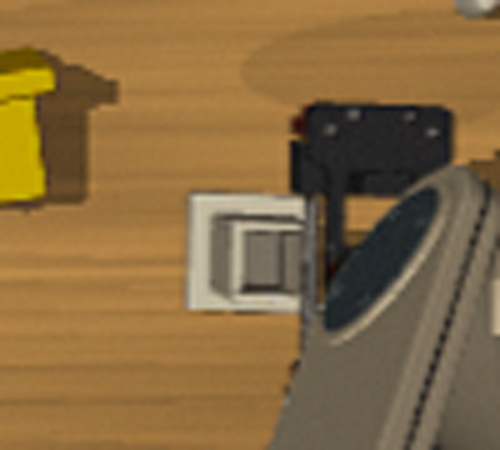

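Pot B has not moved; its foot is at about (349,250). Going down onto it.

Call:
{"method": "send_rows", "body": {
  "rows": [
    [0,5,0,0],
    [0,5,0,0],
    [15,1,0,0],
    [20,1,0,0],
    [18,0,0,0],
    [10,0,0,0],
    [6,0,0,0],
    [0,0,0,0]
  ]
}}

```text
t: 25.2
ee_pos: [385.3, -278.9, 43.2]
orientation: [0.017, 1.543, -0.061]
ft_force: [-0.2, 0.6, -0.2]
width: 88.0
```

```bash
python3 - <<'E'
from h import *
go((374,-280,30),(.9988,-.049))
E
```

```text
t 25.2 tcp [ 385.3 -278.9   43.2] w 88.0 F [-0.2  0.6 -0.2] q6 -0.59 | turn -0.001 shift now [ 12.9  -1.3 -11.6] after turn [ 12.9  -1.3 -11.6]
```

Call:
{"method": "send_rows", "body": {
  "rows": [
    [0,-1,-5,0],
    [3,0,-6,0],
    [6,0,0,0],
    [5,0,0,0],
    [0,0,0,0]
  ]
}}

```text
t: 25.62
ee_pos: [375.0, -281.0, 30.6]
orientation: [0.015, 1.539, -0.064]
ft_force: [0.5, 0.2, -0.6]
width: 87.7
```

Call:
{"method": "send_rows", "body": {
  "rows": [
    [1,0,0,0],
    [0,0,0,0],
    [0,0,0,0],
    [0,0,0,0],
    [0,0,0,0],
    [0,0,0,0],
    [0,0,0,0],
    [0,0,0,0],
    [0,0,0,0],
    [0,0,0,0]
  ],
  "fingers": 0
}}

```text
t: 26.45
ee_pos: [375.5, -281.4, 29.7]
orientation: [0.015, 1.538, -0.064]
ft_force: [0.3, 0.0, 0.5]
width: 43.8
```

Call:
{"method": "send_rows", "body": {
  "rows": [
    [-10,0,0,0],
    [-20,0,0,0],
    [-30,0,0,0],
    [-30,0,0,0],
    [-30,0,0,0],
    [-25,0,0,0],
    [-15,10,0,0],
    [0,30,0,0],
    [0,35,0,0],
    [0,35,0,0]
  ]
}}

```text
t: 27.28
ee_pos: [374.1, -165.6, 198.6]
orientation: [0.022, 1.539, -0.069]
ft_force: [1.6, 0.9, -3.1]
width: 44.4
```

```bash
python3 - <<'E'
from h import *
go((460,272,190),(.99,.11));print(state()[1][:,0].round(3))
E
```

```text
t 27.28 tcp [ 374.1 -165.6  198.6] w 44.4 F [ 1.6  0.9 -3.1] q6 -0.36 | turn -0.169 shift now [ -2.3 441.9  60.2] after turn [ -2.3 425.4 133.9]
[ 0.03  -0.031 -0.999]
```

Call:
{"method": "send_rows", "body": {
  "rows": [
    [0,35,5,-0.04],
    [0,38,5,-0.04],
    [0,38,5,-0.04],
    [0,38,5,-0.04],
    [0,38,5,0],
    [0,38,5,0],
    [0,38,5,0],
    [0,38,5,0],
    [0,30,0,0],
    [0,0,0,0]
  ]
}}

```text
t: 28.12
ee_pos: [387.8, 186.6, 194.8]
orientation: [-0.109, 1.535, 0.061]
ft_force: [0.3, -0.4, -2.4]
width: 43.8
```

```bash
python3 - <<'E'
from h import *
go((460,272,190),(.99,.11));print(state()[1][:,0].round(3))
E
```

```text
t 28.12 tcp [387.8 186.6 194.8] w 43.8 F [ 0.3 -0.4 -2.4] q6 0.37 | turn -0.002 shift now [ 4.9 77.2 80.9] after turn [ 4.9 77.  81.1]
[ 0.036 -0.028 -0.999]
```

Call:
{"method": "send_rows", "body": {
  "rows": [
    [0,20,22,0],
    [0,20,22,0],
    [5,20,22,0],
    [10,15,14,0],
    [20,0,0,0],
    [25,0,0,0],
    [20,0,0,0],
    [10,0,0,0],
    [0,0,0,0]
  ]
}}

```text
t: 28.87
ee_pos: [461.0, 271.5, 105.0]
orientation: [-0.115, 1.536, 0.066]
ft_force: [1.1, -0.0, -2.6]
width: 43.8
```

```bash
python3 - <<'E'
from h import *
go((460,272,40),(.99,.11));print(state()[1][:,0].round(3))
d=ctrl.get_image("side");save(d,"s24",(120,60,320,240),3)
E
```

```text
t 28.87 tcp [461.  271.5 105. ] w 43.8 F [ 1.1 -0.  -2.6] q6 0.46 | turn 0.005 shift now [64.9  2.7 -2.9] after turn [64.9  2.7 -2.9]
[ 0.034 -0.029 -0.999]
```

View pics/s24.png

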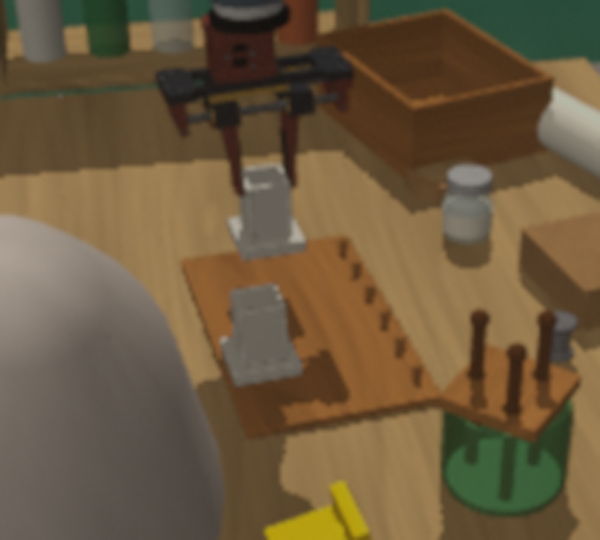

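Pot A has shifted a little on the board (knocked aside) but is still upright. Setting pot B down.

Call:
{"method": "send_rows", "body": {
  "rows": [
    [15,0,0,0],
    [15,0,0,0],
    [10,0,0,0],
    [8,0,0,0],
    [5,0,0,0],
    [3,0,0,0],
    [2,0,0,0],
    [0,0,0,0]
  ]
}}

```text
t: 29.58
ee_pos: [467.9, 271.3, 53.2]
orientation: [-0.11, 1.526, 0.069]
ft_force: [-0.3, -0.0, -4.3]
width: 43.9
```

```bash
python3 - <<'E'
from h import *
go((460,272,40),(.99,.11));print(state()[1][:,0].round(3))
E
```

```text
t 29.58 tcp [467.9 271.3  53.2] w 43.9 F [-0.3 -0.  -4.3] q6 0.47 | turn 0.003 shift now [12.9  2.  -8.3] after turn [12.9  2.  -8.3]
[ 0.044 -0.024 -0.999]
```

Call:
{"method": "send_rows", "body": {
  "rows": [
    [5,0,0,0],
    [5,0,0,0],
    [3,0,0,0],
    [2,0,0,0],
    [1,0,0,0],
    [1,0,0,0]
  ]
}}

```text
t: 30.08
ee_pos: [470.6, 273.1, 39.6]
orientation: [-0.107, 1.523, 0.07]
ft_force: [-3.4, -3.2, 13.9]
width: 44.0
```

Contact. Releasing.

Call:
{"method": "send_rows", "body": {
  "rows": [
    [0,0,0,0],
    [0,0,0,0],
    [0,0,0,0],
    [0,0,0,0],
    [-15,0,0,0],
    [-30,0,0,0],
    [-35,0,0,0],
    [-35,0,0,0],
    [-35,0,0,0],
    [-30,0,0,0]
  ],
  "fingers": 1
}}

```text
t: 30.92
ee_pos: [458.5, 274.8, 219.1]
orientation: [-0.112, 1.535, 0.065]
ft_force: [-0.2, 0.6, 0.0]
width: 87.5
```

```bash
python3 - <<'E'
from h import *
go((600,-26,220));print(state()[1].round(3))
d=ctrl.get_image("top");save(d,"t25",(90,120,310,280),3.5);np.savez("t25.npz",**d)
P=pts(d);h=cv2.cvtColor(d["img"],cv2.COLOR_RGB2HSV);m=((h[...,1]<80)&(P[...,2]>74)&(P[...,2]<94)).astype(np.uint8)
n,l,s,c=cv2.connectedComponentsWithStats(m)
for i in range(1,n):
    if s[i,4]>40: q=P[l==i];print(c[i].round(),s[i,4],np.median(q,0).round(1),cv2.minAreaRect(q[:,:2].astype(np.float32)))
E
```

```text
t 30.92 tcp [458.5 274.8 219.1] w 87.5 F [-0.2  0.6  0. ] q6 0.45 | turn 0 shift now [  12.4 -314.7  106.3] after turn [  12.4 -314.7  106.3]
[[ 0.035 -0.113  0.993]
 [-0.028  0.993  0.114]
 [-0.999 -0.032  0.032]]
[108. 136.] 145 [700.4 376.7  75.9] ((700.5899047851562, 377.94622802734375), (47.60486602783203, 45.44151306152344), 79.47259521484375)
[147. 221.] 131 [469.2 273.7  83.4] ((468.75665283203125, 273.02783203125), (43.70168685913086, 44.4716796875), 5.894632339477539)
[192. 233.] 123 [437.3 154.3  83. ] ((435.8030090332031, 153.4028778076172), (43.890872955322266, 44.27581787109375), 5.764623165130615)
```

View pics/t25.png

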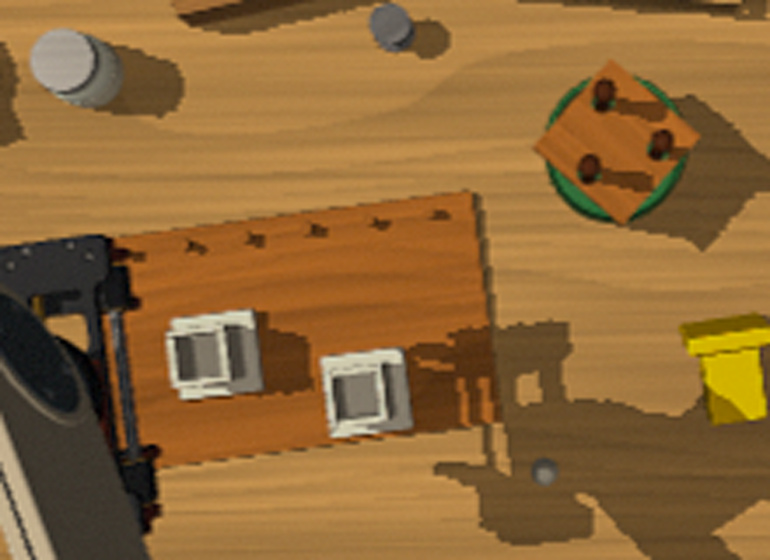

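Both pots stand on the board: rims at z of about 83 against an expected 84, at (469,273) and (437,154). Now the spindles. Their balls are at crop (605,95), (660,142) and (590,168), and the last of these, the nearest, goes first.

```bash
python3 - <<'E'
from h import *
d=dict(np.load("t25.npz"));P=pts(d)
h=cv2.cvtColor(d["img"],cv2.COLOR_RGB2HSV);m=((h[...,2]<90)&(P[...,2]>145)&(P[...,2]<175));m[:, :230]=0;m[:,310:]=0
n,l,s,c=cv2.connectedComponentsWithStats(m.astype(np.uint8))
for i in range(1,n):
    if s[i,4]>8:print(c[i],s[i,4],np.median(P[l==i],0).round(1))
go((598,-26,220),(.67,.74))
E
```

```text
[262.33333333 145.53333333] 30 [652.9 -37.3 164. ]
[278.96666667 160.        ] 30 [615.8 -78.9 163.2]
[258.3030303 167.       ] 33 [599.2 -26.1 162.9]
[253.26086957 382.30434783] 46 [ 68.2  -3.4 151.5]
t 30.97 tcp [461.4 276.7 224.9] w 87.9 F [1.2 1.1 5.1] q6 0.45 | turn -0.722 shift now [  17.8 -315.9  101. ] after turn [  17.8 -303.8 -132.9]
```

Call:
{"method": "send_rows", "body": {
  "rows": [
    [0,0,0,-0.12],
    [0,0,0,-0.12],
    [0,0,0,-0.12],
    [0,0,0,-0.12],
    [0,0,0,-0.12],
    [0,0,0,-0.12],
    [0,-34,-15,0],
    [0,-34,-15,0],
    [0,-34,-15,0],
    [0,-34,-15,0]
  ],
  "fingers": 0.5
}}

```text
t: 31.8
ee_pos: [528.5, 146.8, 233.9]
orientation: [-0.71, 1.417, 0.653]
ft_force: [0.3, 0.7, -0.5]
width: 44.2
```

Call:
{"method": "send_rows", "body": {
  "rows": [
    [0,-34,-15,0],
    [0,-34,-15,0],
    [0,-34,-15,0],
    [0,-30,-13,0],
    [0,0,0,0]
  ]
}}

```text
t: 32.22
ee_pos: [597.6, 6.1, 238.2]
orientation: [-0.71, 1.417, 0.649]
ft_force: [0.5, -0.1, 0.2]
width: 44.0
```

```bash
python3 - <<'E'
from h import *
go((598.5,-26,190),(.67,.74));print(state()[1][:,0].round(3))
E
```

```text
t 32.22 tcp [597.6   6.1 238.2] w 44.0 F [ 0.5 -0.1  0.2] q6 -0.87 | turn 0.04 shift now [ 48.7 -18.7 -25.1] after turn [ 48.7 -19.7 -24.4]
[ 0.055 -0.016 -0.998]
```

Call:
{"method": "send_rows", "body": {
  "rows": [
    [5,-10,-12,0.04],
    [10,-10,-12,0],
    [10,0,0,0],
    [10,0,0,0],
    [5,0,0,0],
    [0,0,0,0]
  ]
}}

```text
t: 32.72
ee_pos: [599.3, -27.4, 194.3]
orientation: [-0.672, 1.428, 0.615]
ft_force: [-0.5, 0.5, -0.6]
width: 43.8
```

```bash
python3 - <<'E'
from h import *
go((598.5,-26,110),(.67,.74));print(state()[1][:,0].round(3))
d=ctrl.get_image("side");save(d,"s26",(230,110,360,250),4)
E
```

```text
t 32.72 tcp [599.3 -27.4 194.3] w 43.8 F [-0.5  0.5 -0.6] q6 -0.88 | turn -0.007 shift now [84.1  5.7 -1.7] after turn [84.1  5.7 -1.6]
[ 0.054 -0.015 -0.998]
```

View pics/s26.png

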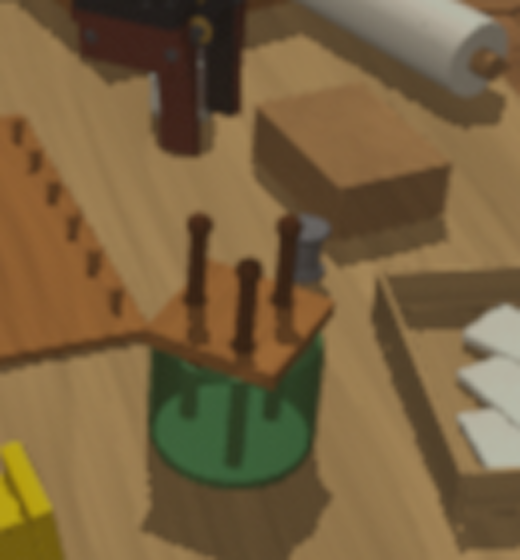

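The open fingers are above the left spindle (200,225 in the crop). Going down.

Call:
{"method": "send_rows", "body": {
  "rows": [
    [0,4,0,0],
    [10,1,0,0],
    [14,0,0,0],
    [14,0,0,0],
    [12,0,0,0],
    [6,0,0,0],
    [0,0,0,0]
  ]
}}

```text
t: 33.35
ee_pos: [600.0, -19.8, 137.3]
orientation: [-0.678, 1.421, 0.617]
ft_force: [-0.4, 0.3, 0.2]
width: 44.0
```

```bash
python3 - <<'E'
from h import *
go((598.5,-26,110),(.67,.74));print(state()[1][:,0].round(3))
E
```

```text
t 33.35 tcp [600.  -19.8 137.3] w 44.0 F [-0.4  0.3  0.2] q6 -0.87 | turn -0.001 shift now [27.2 -1.6 -6.4] after turn [27.2 -1.6 -6.4]
[ 0.06  -0.015 -0.998]
```

Call:
{"method": "send_rows", "body": {
  "rows": [
    [0,-1,-6,0],
    [8,0,0,0],
    [8,0,0,0],
    [6,0,0,0],
    [3,0,0,0],
    [0,0,0,0]
  ]
}}

```text
t: 33.85
ee_pos: [599.1, -25.4, 111.5]
orientation: [-0.679, 1.418, 0.616]
ft_force: [-0.8, 0.3, -0.0]
width: 43.6
```

Call:
{"method": "send_rows", "body": {
  "rows": [
    [0,0,0,0],
    [0,0,0,0],
    [0,0,0,0],
    [0,0,0,0],
    [0,0,0,0],
    [0,0,0,0],
    [0,0,0,0],
    [0,0,0,0]
  ],
  "fingers": 0
}}

```text
t: 34.52
ee_pos: [599.9, -25.4, 112.3]
orientation: [-0.68, 1.416, 0.616]
ft_force: [-0.3, 0.7, -1.1]
width: 15.2
```

Call:
{"method": "send_rows", "body": {
  "rows": [
    [0,0,0,0],
    [0,0,0,0],
    [0,0,0,0]
  ]
}}

```text
t: 34.77
ee_pos: [599.9, -25.4, 112.4]
orientation: [-0.68, 1.416, 0.616]
ft_force: [-0.2, -0.5, -0.1]
width: 15.2
```

```bash
python3 - <<'E'
from h import *
go((598.5,-26,240))
d=ctrl.get_image("side");save(d,"s27",(230,110,360,250),4)
E
```

```text
t 34.77 tcp [599.9 -25.4 112.4] w 15.2 F [-0.2 -0.5 -0.1] q6 -0.88 | turn 0 shift now [-127.4   -6.8    2.8] after turn [-127.4   -6.8    2.8]
```

View pics/s27.png

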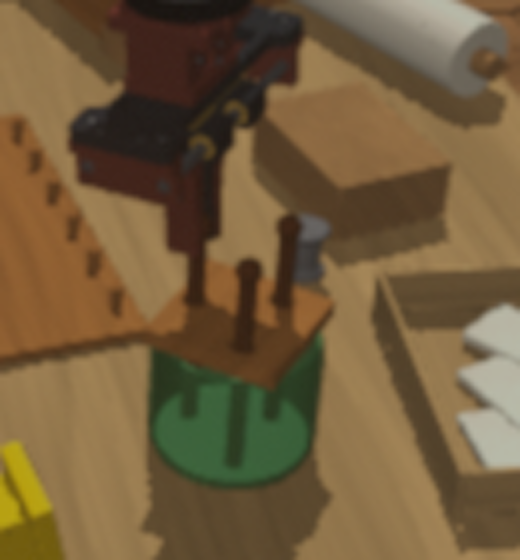

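The fingers closed at 15.2 mm, so the upper ends of the pads are catching the ball instead of the 12 mm shaft. I'll reopen and go about 6 mm lower.

Call:
{"method": "send_rows", "body": {
  "rows": [
    [0,0,0,0],
    [0,0,0,0],
    [0,0,0,0],
    [3,0,0,0],
    [3,0,0,0],
    [1,0,0,0],
    [0,0,0,0]
  ],
  "fingers": 0.4
}}

```text
t: 35.4
ee_pos: [600.5, -25.6, 104.7]
orientation: [-0.68, 1.416, 0.616]
ft_force: [-0.2, -1.1, 0.2]
width: 34.9
```

Call:
{"method": "send_rows", "body": {
  "rows": [
    [0,0,0,0],
    [0,0,0,0],
    [0,0,0,0],
    [0,0,0,0],
    [0,0,0,0],
    [0,0,0,0],
    [0,0,0,0],
    [0,0,0,0],
    [0,0,0,0]
  ],
  "fingers": 0
}}

```text
t: 36.15
ee_pos: [600.3, -25.5, 104.5]
orientation: [-0.68, 1.416, 0.616]
ft_force: [-0.1, 0.0, -0.6]
width: 15.0
```

Call:
{"method": "send_rows", "body": {
  "rows": [
    [-5,0,0,0],
    [-10,0,0,0],
    [-15,0,0,0],
    [-20,0,0,0],
    [-20,0,0,0],
    [-20,0,0,0],
    [-20,0,0,0],
    [-20,0,0,0],
    [-10,0,0,0],
    [0,0,0,0]
  ]
}}

```text
t: 36.98
ee_pos: [591.0, -22.9, 256.9]
orientation: [-0.68, 1.413, 0.615]
ft_force: [0.9, -1.1, -0.7]
width: 15.2
```

```bash
python3 - <<'E'
from h import *
go((437,154,240));print(state()[1].round(3))
d=ctrl.get_image("side");save(d,"s28",(200,60,400,250),3.5)
E
```

```text
t 36.98 tcp [591.  -22.9 256.9] w 15.2 F [ 0.9 -1.1 -0.7] q6 -0.88 | turn 0 shift now [  3.8 233.5  27.5] after turn [  3.8 233.5  27.5]
[[ 0.068 -0.74   0.67 ]
 [-0.014  0.67   0.742]
 [-0.998 -0.06   0.035]]
```

View pics/s28.png

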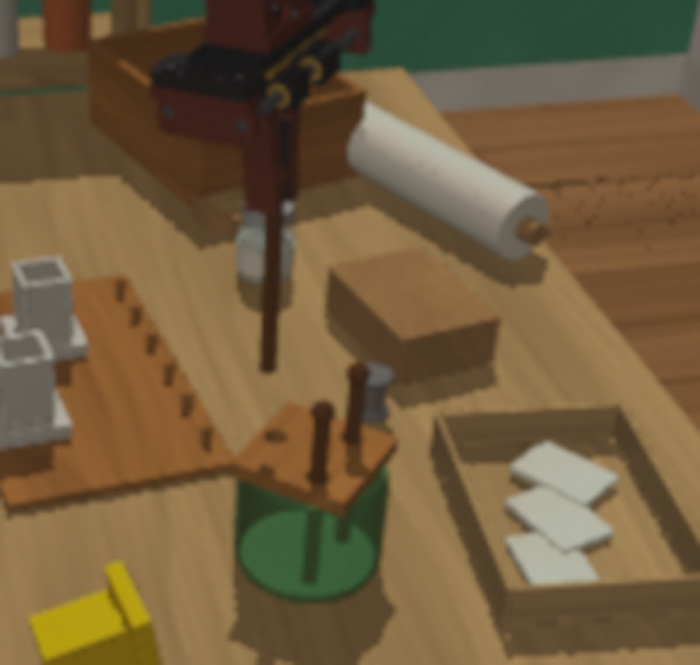

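The spindle is out and hanging vertically, with its foot at crop (267,370). I'll measure the true foot position before placing it.

```bash
python3 - <<'E'
from h import *
d=ctrl.get_image("side");P=pts(d);h=cv2.cvtColor(d["img"],cv2.COLOR_RGB2HSV)
for y in range(100,172,4):
    row=[ (x,P[y,x].round(0).tolist(),h[y,x].tolist()) for x in range(268,288) if d["img"][y,x].max()<95 and np.hypot(P[y,x,0]-595,P[y,x,1]+23)<40]
    if row: print(y,[r[0] for r in row],np.median([r[1] for r in row],0))
E
```

```text
100 [275, 276, 277, 278, 279, 280, 281, 282, 283, 284, 285] [595. -22. 333.]
104 [269, 270, 271, 272, 273, 274, 275, 276, 277, 278, 279, 280, 281, 282, 283, 284, 285] [582. -33. 331.]
108 [270, 271, 272, 273, 274, 275, 276, 277, 278, 279, 280, 281, 282, 283, 284, 285] [583.  -34.  321.5]
112 [270, 271, 272, 273, 274, 275, 276, 277, 278, 279, 280, 281, 282, 283, 284, 285] [584. -33. 311.]
116 [270, 271, 272, 273, 274, 275, 276, 277, 278, 279, 280, 281, 282, 283, 284, 285] [585. -33. 301.]
120 [270, 271, 272, 273, 274, 275, 276, 277, 278, 279, 280] [581. -38. 293.]
124 [276, 277, 278, 279, 280] [589. -30. 278.]
128 [276, 277, 278, 279, 280] [591. -29. 267.]
132 [276, 277, 278, 279, 280] [592. -29. 256.]
136 [276, 277, 278, 279, 280] [592. -29. 246.]
140 [275, 276, 277, 278, 279, 280] [591. -29. 235.]
144 [275, 276, 277, 278, 279] [591. -28. 223.]
148 [275, 276, 277, 278, 279] [591. -29. 213.]
152 [275, 276, 277, 278] [591.  -29.  201.5]
156 [275, 276, 277, 278] [590.  -31.5 192. ]
160 [275, 276, 277, 278] [592. -28. 178.]
164 [274, 275, 276, 277] [590.5 -27.5 166. ]
```

The foot measures z of about 158 at roughly (591,-23), directly below the TCP, so the spindle hangs plumb with no slip. Carrying it to pot A at (437,154).

Call:
{"method": "send_rows", "body": {
  "rows": [
    [0,25,3,0],
    [0,30,4,0],
    [0,30,4,0],
    [0,30,4,0],
    [0,30,4,0],
    [0,30,4,0],
    [0,25,3,0],
    [0,15,2,0],
    [0,8,0,0],
    [0,0,0,0]
  ]
}}

```text
t: 37.92
ee_pos: [429.4, 150.6, 227.3]
orientation: [-0.675, 1.441, 0.619]
ft_force: [0.5, -0.4, 0.0]
width: 15.0
```

```bash
python3 - <<'E'
from h import *
go((437,153.5,200));print(state()[1][:,0].round(3))
E
```

```text
t 37.92 tcp [429.4 150.6 227.3] w 15.0 F [ 0.5 -0.4  0. ] q6 -0.48 | turn 0 shift now [27.5 -2.5  6.9] after turn [27.5 -2.5  6.9]
[ 0.042 -0.02  -0.999]
```

Call:
{"method": "send_rows", "body": {
  "rows": [
    [0,-2,4,0],
    [0,-1,3,0],
    [6,0,0,0],
    [4,0,0,0],
    [0,0,0,0]
  ]
}}

```text
t: 38.33
ee_pos: [439.4, 151.8, 215.2]
orientation: [-0.675, 1.443, 0.617]
ft_force: [0.2, 0.5, -0.7]
width: 15.1
```

```bash
python3 - <<'E'
from h import *
go((437,153.5,125));print(state()[1][:,0].round(3))
d=ctrl.get_image("side");save(d,"s29",(150,60,300,220),4);P=pts(d);np.savez("s29.npz",**d)
for y in range(110,190,4):
    row=[P[y,x] for x in range(190,245) if d["img"][y,x].max()<95 and np.hypot(P[y,x,0]-435,P[y,x,1]-150)<30 and P[y,x,2]>60]
    if row: print(y,np.median(row,0).round(0))
E
```

```text
t 38.33 tcp [439.4 151.8 215.2] w 15.1 F [ 0.2  0.5 -0.7] q6 -0.48 | turn 0 shift now [89.9  6.9 -1.4] after turn [89.9  6.9 -1.4]
[ 0.041 -0.021 -0.999]
110 [442. 147. 240.]
114 [440. 144. 230.]
118 [439. 145. 218.]
122 [439. 144. 206.]
126 [440. 145. 195.]
130 [439. 147. 181.]
134 [440. 145. 170.]
138 [439. 146. 157.]
142 [440. 147. 144.]
146 [440. 147. 131.]
150 [440. 145. 120.]
```

View pics/s29.png

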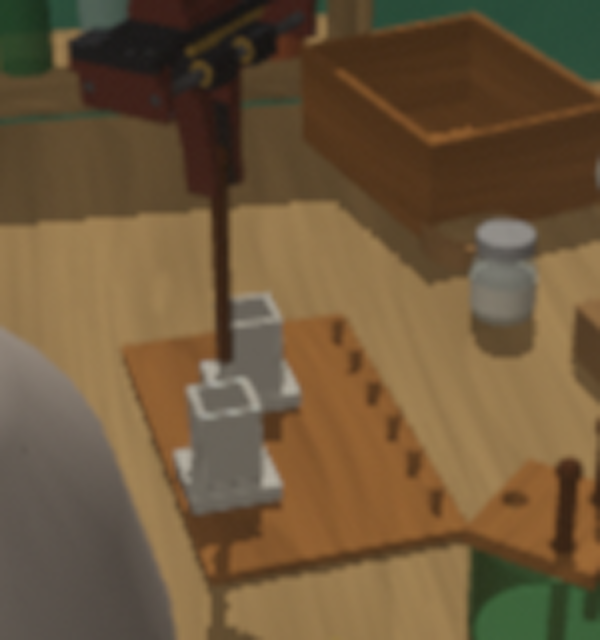

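The spindle is centred over pot A within about 3 mm. Lowering it in.

Call:
{"method": "send_rows", "body": {
  "rows": [
    [4,3,0,0],
    [10,1,0,0],
    [10,0,0,0],
    [10,1,0,0],
    [10,0,0,0],
    [10,0,0,0],
    [8,0,0,0],
    [0,0,0,0]
  ]
}}

```text
t: 39.05
ee_pos: [437.8, 153.1, 147.2]
orientation: [-0.673, 1.443, 0.616]
ft_force: [-0.1, 0.5, -0.6]
width: 15.1
```

```bash
python3 - <<'E'
from h import *
go((437,153.5,125));print(state()[1][:,0].round(3))
d=ctrl.get_image("side");save(d,"s30",(150,60,300,220),3)
E
```

```text
t 39.05 tcp [437.8 153.1 147.2] w 15.1 F [-0.1  0.5 -0.6] q6 -0.46 | turn 0 shift now [22.1  1.8 -0.5] after turn [22.1  1.8 -0.5]
[ 0.041 -0.021 -0.999]
```

View pics/s30.png

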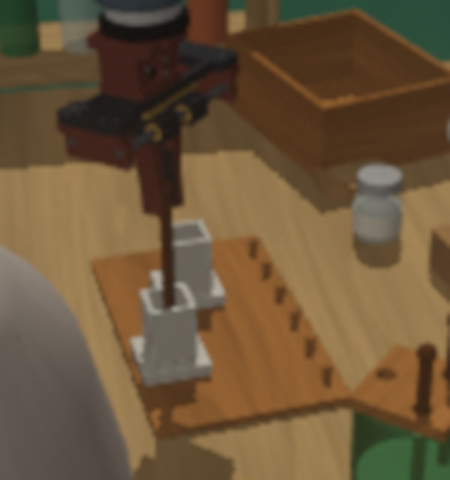

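The spindle is inside the mouth, at crop (167,300). About 20 mm more to go.

Call:
{"method": "send_rows", "body": {
  "rows": [
    [6,1,0,0],
    [6,0,0,0],
    [4,0,0,0],
    [3,0,0,0],
    [2,0,0,0],
    [1,0,0,0],
    [0,0,0,0]
  ]
}}

```text
t: 39.68
ee_pos: [439.3, 154.0, 124.7]
orientation: [-0.673, 1.439, 0.615]
ft_force: [-0.2, -0.1, 0.4]
width: 15.2
```

Call:
{"method": "send_rows", "body": {
  "rows": [
    [2,0,0,0],
    [1,0,0,0],
    [0,0,0,0]
  ]
}}

```text
t: 39.93
ee_pos: [440.5, 154.2, 122.3]
orientation: [-0.673, 1.437, 0.615]
ft_force: [-0.4, -0.0, -0.0]
width: 15.1
```

Call:
{"method": "send_rows", "body": {
  "rows": [
    [0,0,0,0],
    [0,0,0,0],
    [0,0,0,0],
    [0,0,0,0],
    [-10,0,0,0],
    [-20,0,0,0],
    [-25,0,0,0],
    [-30,0,0,0],
    [-30,0,0,0],
    [0,0,0,0]
  ],
  "fingers": 0.5
}}

```text
t: 40.77
ee_pos: [433.0, 156.0, 243.4]
orientation: [-0.673, 1.443, 0.616]
ft_force: [0.3, 0.1, -0.2]
width: 44.1
```

```bash
python3 - <<'E'
from h import *
go((615.5,-79,240),(.97,-.22));print(state()[1].round(3))
d=ctrl.get_image("side");save(d,"s31",(150,60,330,240),3.3)
E
```

```text
t 40.77 tcp [433.  156.  243.4] w 44.1 F [ 0.3  0.1 -0.2] q6 -0.47 | turn 1.051 shift now [  15.8 -292.9  -49.9] after turn [  15.8 -188.7  229.5]
[[ 0.041 -0.736  0.676]
 [-0.021  0.676  0.737]
 [-0.999 -0.044  0.012]]
```

View pics/s31.png

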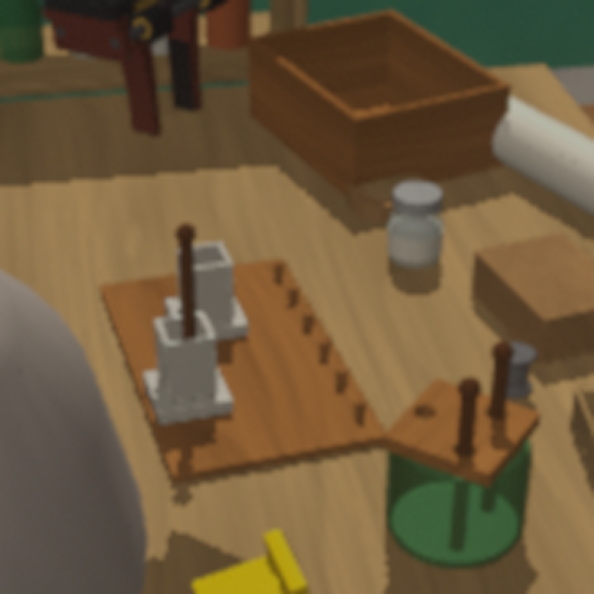

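Spindle 1 stands in pot A. The next one is the front spindle in the jar, at world (615,-79).

Call:
{"method": "send_rows", "body": {
  "rows": [
    [0,0,0,0.12],
    [0,0,0,0.12],
    [0,0,0,0.12],
    [0,0,0,0.12],
    [0,0,0,0.12],
    [0,0,0,0.12]
  ]
}}

```text
t: 41.32
ee_pos: [429.1, 154.6, 239.4]
orientation: [-0.084, 1.535, 0.046]
ft_force: [-0.4, -0.4, -0.3]
width: 43.8
```

```bash
python3 - <<'E'
from h import *
go((615.5,-79,230));print(state()[1].round(3))
E
```

```text
t 41.32 tcp [429.1 154.6 239.4] w 43.8 F [-0.4 -0.4 -0.3] q6 0.28 | turn 0 shift now [  21.4 -247.8  165.9] after turn [  21.4 -247.8  165.9]
[[ 0.036 -0.082  0.996]
 [-0.023  0.996  0.083]
 [-0.999 -0.026  0.034]]
```

Call:
{"method": "send_rows", "body": {
  "rows": [
    [0,-30,19,0],
    [0,-30,20,0],
    [0,-30,20,0],
    [0,-30,20,0],
    [0,-30,20,0],
    [0,-30,20,0],
    [0,-30,20,0],
    [0,-25,16,0],
    [0,-12,8,0],
    [0,0,0,0]
  ]
}}

```text
t: 42.15
ee_pos: [610.2, -90.1, 240.1]
orientation: [-0.079, 1.551, 0.042]
ft_force: [-0.7, 0.3, -0.9]
width: 43.8
```

```bash
python3 - <<'E'
from h import *
go((615.5,-79,190));print(state()[1].round(3))
E
```

```text
t 42.15 tcp [610.2 -90.1 240.1] w 43.8 F [-0.7  0.3 -0.9] q6 -0.22 | turn 0 shift now [49.9 11.8  5.3] after turn [49.9 11.8  5.3]
[[ 0.02  -0.077  0.997]
 [-0.022  0.997  0.077]
 [-1.    -0.024  0.018]]
```

Call:
{"method": "send_rows", "body": {
  "rows": [
    [0,6,2,0],
    [0,6,2,0],
    [10,0,0,0],
    [15,0,0,0],
    [15,0,0,0],
    [5,0,0,0],
    [0,0,0,0]
  ]
}}

```text
t: 42.73
ee_pos: [608.9, -70.9, 188.9]
orientation: [-0.081, 1.557, 0.048]
ft_force: [-0.2, -0.1, 0.6]
width: 43.8
```

```bash
python3 - <<'E'
from h import *
go((615.5,-79,105));print(state()[1][:,0].round(3))
d=ctrl.get_image("side");save(d,"s32",(230,110,360,250),4)
E
```

```text
t 42.73 tcp [608.9 -70.9 188.9] w 43.8 F [-0.2 -0.1  0.6] q6 -0.2 | turn 0 shift now [84.2 -6.8  4.9] after turn [84.2 -6.8  4.9]
[ 0.013 -0.02  -1.   ]
```

View pics/s32.png

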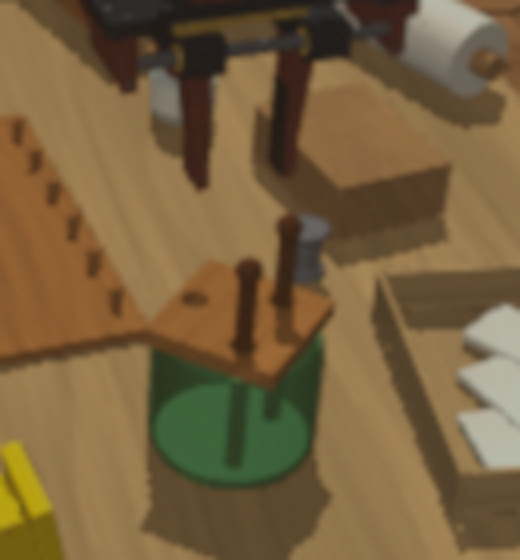

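Call:
{"method": "send_rows", "body": {
  "rows": [
    [0,-4,3,0],
    [0,-2,2,0],
    [8,0,0,0],
    [12,0,0,0],
    [12,0,0,0],
    [10,0,0,0],
    [5,0,0,0],
    [0,0,0,0]
  ]
}}

```text
t: 43.45
ee_pos: [616.9, -77.5, 140.0]
orientation: [-0.082, 1.553, 0.048]
ft_force: [-1.7, -0.1, 0.1]
width: 44.0
```

```bash
python3 - <<'E'
from h import *
go((615.5,-79,105));print(state()[1][:,0].round(3))
E
```

```text
t 43.45 tcp [616.9 -77.5 140. ] w 44.0 F [-1.7 -0.1  0.1] q6 -0.2 | turn 0 shift now [35.  -0.6 -2. ] after turn [35.  -0.6 -2. ]
[ 0.017 -0.021 -1.   ]
```

Call:
{"method": "send_rows", "body": {
  "rows": [
    [8,0,-2,0],
    [10,0,0,0],
    [8,0,0,0],
    [5,0,0,0],
    [2,0,0,0],
    [0,0,0,0]
  ]
}}

```text
t: 43.95
ee_pos: [614.6, -78.4, 102.4]
orientation: [-0.081, 1.555, 0.049]
ft_force: [-0.6, 0.2, -0.9]
width: 43.8
```

Call:
{"method": "send_rows", "body": {
  "rows": [
    [0,0,0,0],
    [0,0,0,0],
    [0,0,0,0],
    [0,0,0,0],
    [0,0,0,0],
    [0,0,0,0],
    [0,0,0,0],
    [0,0,0,0],
    [0,0,0,0]
  ],
  "fingers": 0
}}

```text
t: 44.7
ee_pos: [616.1, -78.5, 104.3]
orientation: [-0.082, 1.552, 0.048]
ft_force: [0.4, -0.5, 0.1]
width: 15.1
```

Call:
{"method": "send_rows", "body": {
  "rows": [
    [-5,0,0,0],
    [-10,0,0,0],
    [-15,0,0,0],
    [-20,0,0,0],
    [-20,0,0,0],
    [-20,0,0,0],
    [-20,0,0,0],
    [-20,0,0,0],
    [-10,0,0,0],
    [0,0,0,0]
  ]
}}

```text
t: 45.53
ee_pos: [613.6, -75.4, 256.7]
orientation: [-0.082, 1.549, 0.048]
ft_force: [0.1, 0.3, -1.1]
width: 14.7
```

```bash
python3 - <<'E'
from h import *
go((470,273,230));print(state()[1].round(3))
d=ctrl.get_image("side");save(d,"s33",(150,50,360,250),3);P=pts(d)
for y in range(110,200,4):
    row=[P[y,x] for x in range(250,330) if d["img"][y,x].max()<95 and np.hypot(P[y,x,0]-613,P[y,x,1]+80)<25 and P[y,x,2]>115]
    if row: print(y,np.median(row,0).round(0))
E
```

```text
t 45.53 tcp [613.6 -75.4 256.7] w 14.7 F [ 0.1  0.3 -1.1] q6 -0.21 | turn 0 shift now [  16.3  359.6 -114.7] after turn [  16.3  359.6 -114.7]
[[ 0.022 -0.083  0.996]
 [-0.021  0.996  0.083]
 [-1.    -0.023  0.02 ]]
110 [613. -84. 337.]
114 [614. -85. 327.]
118 [612. -82. 318.]
122 [610. -83. 308.]
126 [611. -84. 298.]
130 [606. -87. 292.]
134 [613. -81. 277.]
138 [613. -82. 267.]
142 [614. -81. 257.]
146 [614. -81. 246.]
150 [614. -80. 236.]
154 [616. -83. 226.]
158 [614. -81. 214.]
162 [614. -82. 204.]
166 [614. -80. 191.]
170 [616. -82. 182.]
174 [615. -81. 169.]
```

View pics/s33.png

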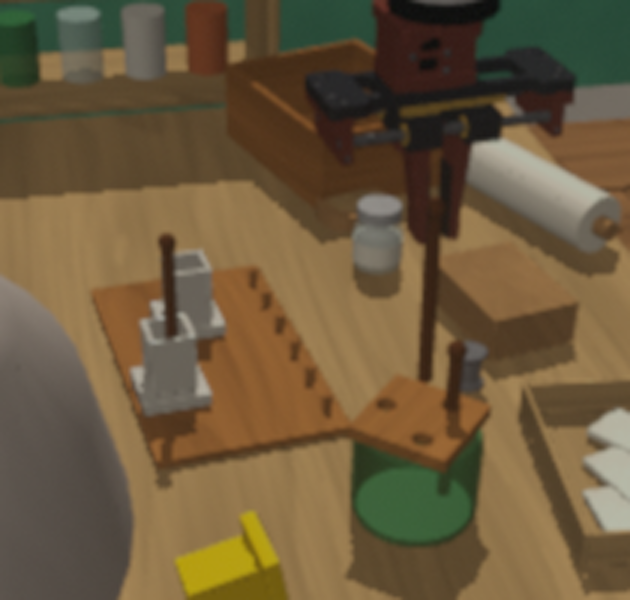

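The second spindle is out; its foot is at z of about 158, hanging plumb. Carrying it to pot B at (470,273).

Call:
{"method": "send_rows", "body": {
  "rows": [
    [-1,25,-7,0],
    [-1,30,-9,0],
    [-1,33,-10,0],
    [-1,33,-10,0],
    [-1,33,-10,0],
    [-1,33,-10,0],
    [-1,33,-10,0],
    [-1,33,-10,0],
    [-1,30,-10,0],
    [0,25,-8,0]
  ]
}}

```text
t: 46.42
ee_pos: [484.8, 229.3, 243.4]
orientation: [-0.078, 1.566, 0.036]
ft_force: [-0.1, -0.4, 0.3]
width: 15.2
```

```bash
python3 - <<'E'
from h import *
go((470,273,210));print(state()[1][:,0].round(3))
E
```

```text
t 46.42 tcp [484.8 229.3 243.4] w 15.2 F [-0.1 -0.4  0.3] q6 0.38 | turn 0 shift now [ 32.2  45.6 -11.7] after turn [ 32.2  45.6 -11.7]
[ 0.005 -0.026 -1.   ]
```

Call:
{"method": "send_rows", "body": {
  "rows": [
    [0,12,-3,0],
    [4,12,-3,0],
    [8,10,-3,0],
    [8,4,-2,0],
    [5,0,0,0],
    [0,0,0,0]
  ]
}}

```text
t: 46.92
ee_pos: [463.6, 270.3, 208.4]
orientation: [-0.087, 1.576, 0.039]
ft_force: [0.2, -0.4, -0.8]
width: 15.2
```

```bash
python3 - <<'E'
from h import *
go((470,273,125));print(state()[1][:,0].round(3))
d=ctrl.get_image("side");save(d,"s34",(150,40,300,200),4);P=pts(d)
for y in range(80,170,4):
    row=[P[y,x] for x in range(180,250) if d["img"][y,x].max()<95 and np.hypot(P[y,x,0]-470,P[y,x,1]-270)<25 and P[y,x,2]>90]
    if row: print(y,np.median(row,0).round(0))
E
```

```text
t 46.92 tcp [463.6 270.3 208.4] w 15.2 F [ 0.2 -0.4 -0.8] q6 0.45 | turn 0 shift now [83.3  4.7  7.2] after turn [83.3  4.7  7.2]
[-0.005 -0.031 -1.   ]
80 [466. 263. 273.]
84 [466. 261. 261.]
88 [465. 265. 249.]
92 [464. 264. 237.]
96 [466. 266. 224.]
100 [465. 265. 212.]
104 [465. 264. 200.]
108 [464. 266. 186.]
112 [465. 266. 174.]
116 [465. 264. 162.]
120 [464. 262. 150.]
124 [463. 264. 136.]
128 [465. 266. 122.]
```

View pics/s34.png

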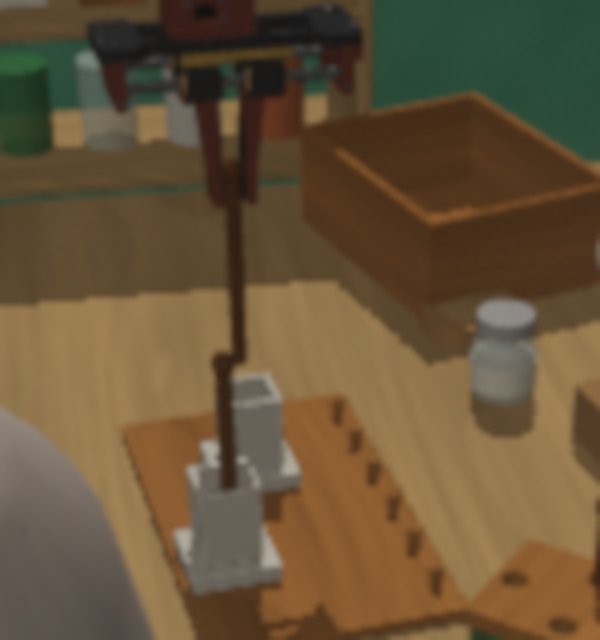

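Both spindles are in view. I'll shift about 6 mm in +x and lower towards pot B.

Call:
{"method": "send_rows", "body": {
  "rows": [
    [2,3,4,0],
    [6,1,3,0],
    [10,0,0,0],
    [10,0,0,0],
    [10,0,0,0],
    [5,0,0,0],
    [0,0,0,0]
  ]
}}

```text
t: 47.55
ee_pos: [472.8, 271.0, 161.1]
orientation: [-0.083, 1.575, 0.035]
ft_force: [0.1, 0.4, -0.4]
width: 15.2
```

```bash
python3 - <<'E'
from h import *
go((470,273,125));print(state()[1][:,0].round(3))
d=ctrl.get_image("side");save(d,"s35",(150,60,300,220),4);P=pts(d)
for y in range(80,170,4):
    row=[P[y,x] for x in range(180,250) if d["img"][y,x].max()<95 and np.hypot(P[y,x,0]-470,P[y,x,1]-270)<25 and P[y,x,2]>90]
    if row: print(y,np.median(row,0).round(0))
E
```

```text
t 47.55 tcp [472.8 271.  161.1] w 15.2 F [ 0.1  0.4 -0.4] q6 0.46 | turn 0 shift now [36.1  3.3 -2.4] after turn [36.1  3.3 -2.4]
[-0.004 -0.031 -1.   ]
80 [485. 270. 269.]
84 [465. 264. 261.]
88 [468. 262. 249.]
92 [476. 263. 237.]
96 [476. 263. 224.]
100 [475. 265. 211.]
104 [474. 263. 199.]
108 [476. 264. 186.]
112 [473. 264. 174.]
116 [474. 265. 160.]
120 [473. 264. 148.]
124 [473. 263. 135.]
128 [474. 268. 119.]
132 [474. 264. 107.]
136 [475. 263.  94.]
```

View pics/s35.png

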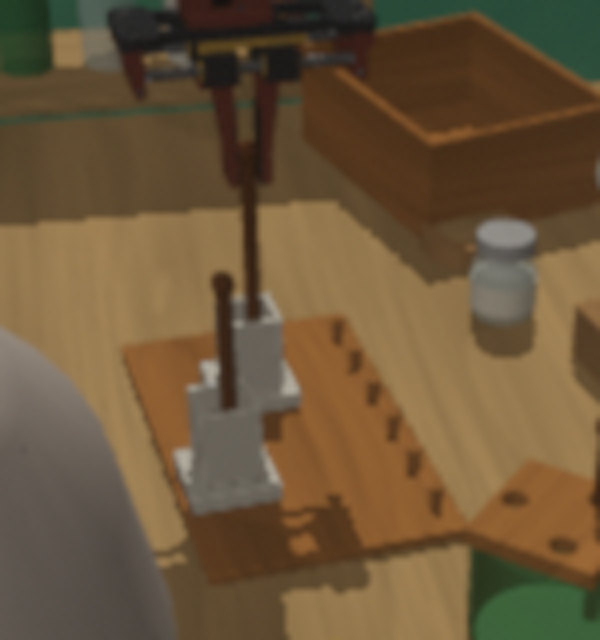

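The spindle is entering pot B's mouth (252,315). Lowering the rest.

Call:
{"method": "send_rows", "body": {
  "rows": [
    [4,2,-2,0],
    [8,1,0,0],
    [8,1,0,0],
    [6,0,0,0],
    [5,0,0,0],
    [3,0,0,0],
    [1,0,0,0],
    [0,0,0,0]
  ]
}}

```text
t: 48.27
ee_pos: [470.3, 274.6, 123.1]
orientation: [-0.083, 1.574, 0.036]
ft_force: [-0.2, 0.5, -0.4]
width: 15.4
```

Call:
{"method": "send_rows", "body": {
  "rows": [
    [1,0,0,0],
    [0,0,0,0],
    [0,0,0,0]
  ]
}}

```text
t: 48.52
ee_pos: [470.7, 274.8, 122.4]
orientation: [-0.083, 1.574, 0.036]
ft_force: [-0.4, -0.7, -1.0]
width: 14.8
```

Call:
{"method": "send_rows", "body": {
  "rows": [
    [0,0,0,0],
    [0,0,0,0],
    [0,0,0,0],
    [0,0,0,0],
    [-10,0,0,0],
    [-20,0,0,0],
    [-25,0,0,0],
    [-30,0,0,0],
    [-30,0,0,0],
    [-25,0,0,0]
  ],
  "fingers": 0.5
}}

```text
t: 49.35
ee_pos: [467.7, 277.1, 265.9]
orientation: [-0.087, 1.583, 0.032]
ft_force: [-0.1, -0.2, 0.4]
width: 43.8
```

Call:
{"method": "send_rows", "body": {
  "rows": [
    [-5,-20,0,0],
    [0,-30,0,0],
    [0,-35,0,0],
    [0,-38,0,0],
    [0,-38,0,0],
    [0,-38,0,0],
    [0,-38,0,0],
    [0,-38,0,0],
    [0,-35,0,0],
    [0,-30,0,0]
  ]
}}

```text
t: 50.18
ee_pos: [499.0, -67.3, 299.6]
orientation: [-0.089, 1.558, 0.048]
ft_force: [1.1, 0.1, -0.0]
width: 43.9
```

Call:
{"method": "send_rows", "body": {
  "rows": [
    [0,-35,0,0],
    [0,-35,0,0],
    [0,-35,0,0],
    [0,-35,0,0],
    [0,-20,0,0],
    [0,0,0,0]
  ]
}}

```text
t: 50.68
ee_pos: [511.7, -240.3, 310.6]
orientation: [-0.088, 1.552, 0.041]
ft_force: [-0.5, -0.1, -0.5]
width: 44.0
```

```bash
python3 - <<'E'
from h import *
go((470,273,125))
d=ctrl.get_image("side");save(d,"s36",(130,60,400,260),2.9);e=ctrl.get_image("top");save(e,"t36")
P=pts(e);h=cv2.cvtColor(e["img"],cv2.COLOR_RGB2HSV);m=((h[...,1]<80)&(P[...,2]>74)&(P[...,2]<94)).astype(np.uint8)
n,l,s,c=cv2.connectedComponentsWithStats(m)
for i in range(1,n):
    if s[i,4]>30: q=P[l==i];print(c[i].round(),s[i,4],np.median(q,0).round(1),cv2.minAreaRect(q[:,:2].astype(np.float32)))
m=((h[...,2]<90)&(P[...,2]>145)&(P[...,2]<195)).astype(np.uint8);n,l,s,c=cv2.connectedComponentsWithStats(m)
for i in range(1,n):
    if s[i,4]>8 and c[i][1]<300: q=P[l==i];print("ball",c[i].round(),s[i,4],np.median(q,0).round(1))
E
```

```text
t 50.68 tcp [ 511.7 -240.3  310.6] w 44.0 F [-0.5 -0.1 -0.5] q6 -0.53 | turn 0 shift now [169.6 520.4  -2.5] after turn [169.6 520.4  -2.5]
[108. 136.] 137 [698.8 377.   75.6] ((699.4104614257812, 378.1535949707031), (46.67760467529297, 45.52333450317383), 15.803384780883789)
[147. 221.] 117 [469.  269.2  82.6] ((468.82025146484375, 272.4510803222656), (43.71354675292969, 44.62611770629883), 5.7816925048828125)
[193. 233.] 113 [437.1 148.9  83.3] ((435.4710998535156, 153.47286987304688), (43.96385955810547, 44.71790313720703), 6.963244915008545)
ball [486. 161.] 735 [ 602.  -592.3  170.8]
ball [262. 146.] 31 [652.2 -37.4 163.7]
ball [138. 221.] 42 [471.  269.7 180.1]
ball [187. 233.] 37 [439.7 150.9 181. ]
```

View pics/s36.png

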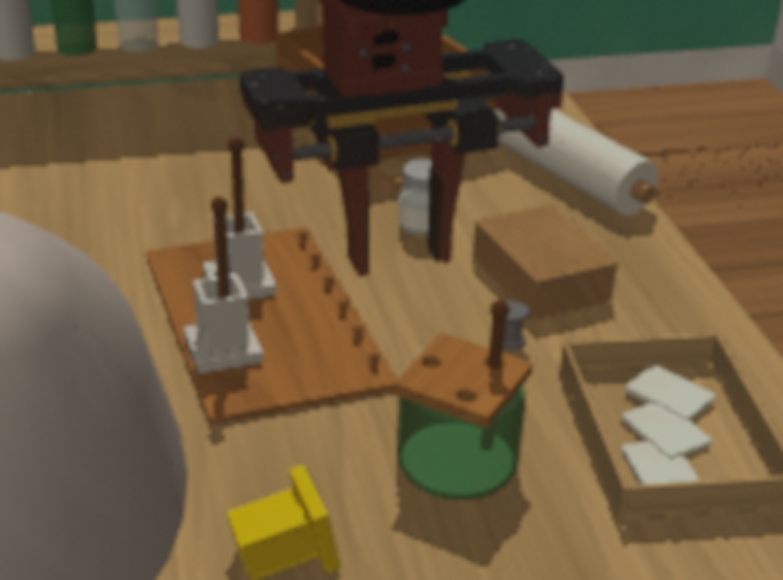

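View pics/t36.png

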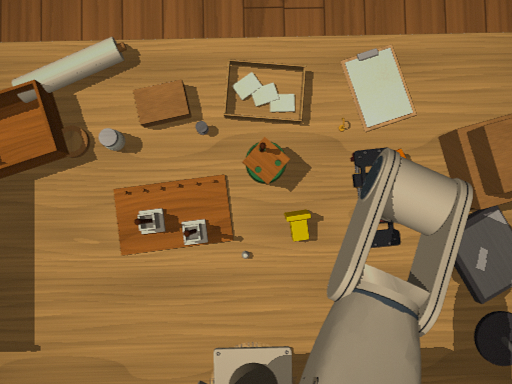

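Both pots are upright on the board: rims at z of about 83, at (469,272) and (436,153). One spindle stands in each, with the balls at z of about 180 over the pot centres, and the third is still in the jar. The initial views showed no third white pot. Handing in.

```bash
python3 - <<'E'
from h import *
print(ctrl.get_obs()["ft_force"].round(1));print(ctrl.close_job())
E
```

```text
[-0.7  0.  -0.7]
the job is handed in; nothing more can be done
None
```

The job is handed in at about 51 s. Both white pots present stand mouth up on the rack board, each with one spindle in it. The third spindle is still in the jar.

**How it was done:** The gripper could not tilt. So I gripped each lying pot near its rim, lifted it, and relaxed the fingers until it swung foot-down onto the bench. Then I regripped each pot, carried it to the board, and brought the spindles over from the jar.

**Last checks:**
- **Pots:** both rims measured 44 x 44 mm at z of about 83 mm (expected 84), at (469, 272) and (436, 153), both on the board and clear of the pegs.
- **Spindles:** the two balls are at z of about 180 mm, within about 5 mm of the pot centres.
- **Gripper:** it was clear of everything when I handed in.

**What disagreed or was left unchecked:**
- The first pot on the board shifted about 5 cm while I was carrying the second. It was probably the announced knock. It stayed upright on the board, and I measured its new place before putting the spindle in.
- The fingers stopped at 15 mm on the 12 mm spindle shafts, and I didn't find out why; both spindles held without slipping.
- The thimble near the orange look-alike was hidden by the arm in the last top picture. I last saw it unmoved before I moved the pots to the board.

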